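# Weigh in the contents of a delivered carton

## Robot

A 7-joint arm with a two-finger parallel gripper is mounted at the origin on the work surface. World frame = base frame: x ahead of the robot, y to its left, z up, the work surface at z = 0. Lengths are in m, angles in degrees, forces in N, time in s.
With the tool pointing down it reaches from about 0.375 to 0.925 m from the base axis. Payload 3.1 kg.
Tool frame: the origin (TCP) lies on the mounting face of the last link; the fingertips stand 173 mm ahead of it and the grasp point (between the pads) lies 155 mm ahead of it (tip_extent is the distance from the TCP to the fingertips, in m); z points along the fingers, y is the line along which they close (so a half turn about z gives the same grasp; the last joint's range is limited). The gripper opens to 85 mm and grips with 20 to 120 N. Pads are 22 mm wide; open, the fingers measure 114 mm over their backs; the gripper's body (76 mm by 85 mm) begins 54 mm behind the grasp point. The pads swing forward as they close: fully open they stand 13 mm farther back than shut.
Start: joints at [57.88, 21.939, 2.515, 91.553, -1.026, 66.532, -2.859], TCP at [0.29, -0.582, 0.405] pointing down, gripper open.
Joint ranges: [-149.38, 149.38], [-23.57, 123.04], [-84.95, 90], [0, 143.3], [-89.99, 269.99], [3.08, 112.72], [-163.45, 163.45]. Speed limits (degrees/s): [159.86, 159.86, 180, 180, 180, 180, 180].

## Interface

Orientations are given as a 3x3 rotation matrix whose columns are the frame's x, y, z axes.
In Python, from rig import * gives the robot as it stands. The module is installed in compiled form; this text tells all that it offers.
- The arm moves only by the tool jog_arm, never from a script. Its argument "plan" is a list of rows, each a list of 6 numbers: the shift along the tool's x, y, z as a fraction of full scale, then the turn, a rotation vector about the tool's x, y, z as a fraction of full scale. In form: [[dx, dy, dz, rx, ry, rz], ...]. A call has 1 to 5 rows; each row is the pose to reach, as a shift and turn from the pose commanded when the call began, along the tool's axes at that moment, turning the shorter way round; what a row does not reach only later rows make up. Full scale, the value 1, is 20 cm for a shift and pi rad for a turn. A row lasts 1/12 s, in which the tool goes at most 41.7 mm and 7.16 degrees, less where a joint would pass 70% of its speed; a pose out of reach is approached as far as the arm can. A call with a number of a shift or a turn outside -1 to 1 is refused whole. A call with a gripper value outside its range is refused whole. "fingers" is the closure, from -1 (fully open) to 1 (shut), set as the call begins (left out, the last holds). The fingers move at their own pace and stop on an object; "squeeze" is the grip in N (left out, the last holds). Time passes only in rows, so rows that repeat a pose let the fingers close. It gives the time, the measured TCP pose, the force, the opening and the grip force at its end, in the units of the state.
- state(): the state, without advancing time (a new reading comes with each control period).
- capture(name): name is "scene" or "top" or "wrist"; returns (picture, depth): 400x640x3 uint8, blue, green, red; 400x640 float32, m along the optical axis (not along the pixel's ray), 0 where there is no reading.
- calibration(name): a dict with "mtx" (3x3 intrinsics, pixels), "k1" (the pictures are not rectified: a ray, as slopes to the right and down, at radius r is drawn at 1 + k1 r^2 times it, then the intrinsics apply), "rvec" (rotation vector, rad) and "tvec" (3), from world to camera coordinates, as OpenCV has them. Camera axes: x right, y down, z forward; pixel columns grow to the right and rows downward; lengths in m; the calibration is good to about 2 mm. A picture is of the moment at which its call begins: read the wrist's pose just before it. calibration takes no time and is no camera call; for the wrist camera it gives the pose at the moment of the call.
- finish_job(): hands the job in; it is judged then, once.
Trained networks look in the newest picture that a camera, given by its name, has taken for a name from the list of things; names that differ only in an ending like _2 or _b are one class to them, and where a whole thing is asked for, a point or a joint stands for the part that bears it (a point fixed in the world has none). Each returns a list of dicts, best first, with "confidence" (0 to 1); they miss things now and then, are a little off and sometimes report something else, mostly with a low value. They report only what shows in the picture. A call takes as long as a camera call.
- search_frame(camera, target): "uv" ([column, row] in pixels, amid what is visible of it).
- cut_out(camera, target): "region" (400x640 bool, what is visible of it) and "uv" ([column, row] in pixels, amid what is visible of it).
The state is a dict: "t": time; "qpos": joint angles; "joint_vel": joint speeds; "effort": joint torques, N m; "tool_pos": TCP position; "ee_rot": TCP orientation; "ft_force": force on the tool from outside, world axes, zero at the start; "wrist_torque": the same for the moment, N m; "gripper_width": finger opening in m; "finger_force": force on a finger pad.
Only numpy, scipy, OpenCV 4.12 (cv2) and the standard library are available. Lean on these libraries where they do the work, as an engineer would, in place of code of your own. Each camera call takes 0.05 s, during which the arm holds its last target. There are 200 camera calls.

## Task

Weigh in the contents of the delivered carton. First lift the label roll off the dial scale's pan into the small grey tray, then zero the scale: with the pan empty, turn its black knob until the needle lies on the broad zero mark. Then open the carton, the overlapping outer flap first and after it the inner one, each swung well back past upright and left open, and set every product box from it on the pan, leaving the zero knob set and the white bottle standing.

Things in the scene. Friction and masses are not known exactly. Their poses are not given: they have to be found in the camera images.
- roll_center (a point): the roll of blank labels lying flat (axis upright) on the scale's pan at the start: plain white cylinder 58 mm across, 45 mm high, about 0.12 kg; point at its centre, half-way up
- tray: small grey plastic supplies tray on the table between the scale and the carton, fixed, open on top, 110 x 110 mm outside, 28 mm high, walls and floor 5 mm; origin under its centre, axes along its sides
- scale: dark grey dial scale, fixed, 310 mm along its x by 210 mm along its y, 50 mm high; origin under its centre. The steel pan covers its far half (+x); at its near end (-x) are the dial, to the left (+y), and the zero knob, to the right (-y)
- pan_top (a point): centre of the upper face of the steel pan, 190 mm along x by 200 mm along y (axes of the scale) inside a lip that stands 5 mm above that face; about 64 mm above the table; the pan sinks on its spring by about 0.4 mm per 100 g, at most 8 mm
- dial_center (a point): axis of the needle at the centre of the round white dial, 100 mm across, which faces up
- needle_tip (a point): a point on the dial's black needle near its tip, 40 mm from the needle's axis. The needle turns clockwise (from above) with the zero knob, 0.4 rad for each rad of the knob, and with nothing else
- zero_mark (a point): the zero mark, the one broad black bar on the dial (7 x 20 mm, radial). The white card that bears it turns anticlockwise by about 0.16 rad for each 100 g on the pan; with the empty pan the mark is on the dial's +x side. Point 40 mm from the dial's centre: with an empty pan and the scale zeroed the needle tip lies over this point
- zero_knob_grip (a point): zero knob: black disc 44 mm across with a raised bar on top to grip, bar 42 mm long (along this point's x), 14 mm thick (y), 32 mm high (z); point on the knob's upright axis, 7 mm below the top of the bar, about 87 mm above the table; about 0.04 N m turns it and it stays where it is left
- zero_knob (a joint): turn of the zero knob in rad, growing clockwise seen from above, stops at 0 and 6.28; it starts between 0.4 and 1.9; with the empty pan the needle is on the zero mark at 3.2
- carton: brown cardboard shipping carton, fixed, 260 mm along its x by 220 mm along its y, walls and floor 5 mm, rim 75 mm above the table, closed by two flaps hinged on its left (+y) and right (-y) rims; origin under its centre, y across the flaps' hinges
- outer_flap (a joint): angle of the outer flap (hinged on the left, +y rim, its tongue overlapping the inner flap) in rad: 0 flat closed, 1.57 upright, stop at 2.5; starts at 0.3 to 0.45; it is stiff enough (0.04 N m) to stay where it is left
- outer_hinge (a point): middle of the outer flap's hinge line, which runs along this point's x, 86 mm above the table
- outer_tab (a point): middle of the tongue of the outer flap: the flap is 250 mm wide and 5 mm thick and reaches 98 mm from the hinge; from there a tongue 46 mm wide (along x of this point) and 8 mm thick reaches to 131 mm; the point lies 114 mm from the hinge. The tongue can be gripped across its 46 mm from above and swung round the hinge
- inner_flap (a joint): angle of the inner flap (hinged on the right, -y rim, under the outer one) in rad: 0 flat closed, 1.57 upright, stop at 2.5; starts at 0.05 to 0.15; stays where it is left, as the outer one
- inner_hinge (a point): middle of the inner flap's hinge line, which runs along this point's x, 79 mm above the table
- inner_tab (a point): middle of the tongue of the inner flap, same shape and sizes as the outer one's: 46 mm wide along x, 8 mm thick, 114 mm from its hinge
- cleaner: bystander: white bottle 52 mm across and 150 mm tall, standing on the table near the robot between the scale and the carton; origin under its centre
- box1_center (a point): one of the three or four identical white and grey product boxes that stand in the carton (absent ones read None): 44 mm along its x, 60 mm along y, 55 mm along z (up), 0.14 to 0.26 kg; point at its centre
- box2_center (a point): one of the three or four identical white and grey product boxes that stand in the carton (absent ones read None): 44 mm along its x, 60 mm along y, 55 mm along z (up), 0.14 to 0.26 kg; point at its centre
- box3_center (a point): one of the three or four identical white and grey product boxes that stand in the carton (absent ones read None): 44 mm along its x, 60 mm along y, 55 mm along z (up), 0.14 to 0.26 kg; point at its centre
- box4_center (a point): one of the three or four identical white and grey product boxes that stand in the carton (absent ones read None): 44 mm along its x, 60 mm along y, 55 mm along z (up), 0.14 to 0.26 kg; point at its centre

How it is judged:
By the outcome, as a careful person would: the job done as asked, in the order asked, and still so for the second after the job is handed in, with the robot touching nothing.
Of box1, box2, box3, box4 only 3 to 4 are there at a start; the rules pass over those that are not, and their reading is None.
At some moment in a run one of roll may be knocked a few centimetres aside while the robot is not near it.
Once in a run the grip may slacken for a moment while it holds something.
It also fails if it takes over 210 s, if anything falls off the work surface, if the arm or the gripper's body presses on something with over 40 N, if the wrist force passes 120 N, or if a joint passes its speed limit or range.

## Working session

There is one attempt and no reset: what is moved stays moved. The work goes in short steps, Python scripts to look and compute and a tool call to move; the robot and the scene stay as the last step left them, time stands still between calls to the robot, and variables do not carry over. Pictures are saved under pics/ and viewed, at most 14 in all, crops included, and the job is handed in when it is done.

Besides the shell and the picture viewer there is one more tool, called after ">>>" as name([rows], argument=value, ...), one row to a line, values as JSON. jog_arm: Moves the arm, as the interface text tells. Shift numbers are shares of 20 cm and turn numbers shares of pi rad, none past 1 either way. Its arguments: {"type":"object","properties":{"plan":{"type":"array","items":{"type":"array","items":{"type":"number","minimum":-1,"maximum":1}}},"fingers":{"type":"number"},"squeeze":{"type":"number"}},"required":["plan"]}

```bash
mkdir -p pics; cat > h.py <<'E'
from rig import *
import numpy as np, cv2
from scipy.spatial.transform import Rotation as R
def pix2w(cal,uv,d=None,z=None):
    K=cal["mtx"];K=np.array(K);x,y=(uv[0]-K[0,2])/K[0,0],(uv[1]-K[1,2])/K[1,1]
    r=np.hypot(x,y);u=r
    for _ in range(20): u=r/(1+cal["k1"]*u*u)
    s=u/r if r>0 else 1
    ray=np.array([x*s,y*s,1]);Rm=cv2.Rodrigues(np.array(cal["rvec"],float))[0];t=np.array(cal["tvec"]).ravel()
    o=-Rm.T@t;w=Rm.T@ray
    if z is not None: d=(z-o[2])/w[2]
    return o+w*d
def w2pix(cal,p):
    K=np.array(cal["mtx"]);Rm=cv2.Rodrigues(np.array(cal["rvec"],float))[0]
    c=Rm@np.array(p)+np.array(cal["tvec"]).ravel();x,y=c[0]/c[2],c[1]/c[2];s=1+cal["k1"]*(x*x+y*y)
    return [K[0,0]*x*s+K[0,2],K[1,1]*y*s+K[1,2]]
def rel(tcp,yaw=None):
    """shift row for target TCP, yaw in deg of tool y axis mod 180"""
    s=state();Rt=np.array(s["ee_rot"]);d=Rt.T@(np.array(tcp)-s["tool_pos"])/0.2
    out=list(np.round(d,3))
    return out
E
python3 - <<'E'
from h import *
s=state();print(s)
for c in("scene","top"):
    cal=calibration(c);im,d=capture(c);cv2.imwrite(f"pics/{c}0.png",im)
    Rm=cv2.Rodrigues(np.array(cal["rvec"],float))[0];print(c,-Rm.T@np.array(cal["tvec"]).ravel(),Rm[2],cal["mtx"])
    for n in["roll_center","tray","scale","pan_top","dial_center","needle_tip","zero_mark","zero_knob_grip","carton","outer_tab","inner_tab","cleaner"]:
        for r in search_frame(c,n)[:1]:
            uv=r["uv"];dd=d[int(uv[1]),int(uv[0])];print(n,np.round(uv),round(r["confidence"],2),np.round(pix2w(cal,uv,dd),3))
E
```

```text
{'t': 0.0, 'qpos': array([57.88014694, 21.99305067,  2.50886896, 91.65121234, -1.02476087,
       66.5327815 , -2.86057499]), 'joint_vel': array([ 0.03016256, -0.11837783,  0.06490206, -0.01951091, -0.06152568,
        0.01784184, -0.03199179]), 'effort': array([ 1.38840321e-06, -4.33459461e+01,  1.02450494e+00, -2.49513406e+01,
        1.04837414e-02,  1.12588325e-02,  6.65211033e-06]), 'tool_pos': array([ 0.29000647, -0.58115557,  0.4032562 ]), 'ee_rot': array([[ 8.94761971e-01,  4.46541427e-01, -1.33015356e-03],
       [ 4.46543386e-01, -8.94758902e-01,  2.34771642e-03],
       [-1.41814095e-04, -2.69461865e-03, -9.99996359e-01]]), 'ft_force': array([ 0.56928277, -0.16661925, -0.41180642]), 'wrist_torque': array([0.00138884, 0.03029827, 0.00055368]), 'finger_force': 0.0, 'gripper_width': 0.08550902755120007}
scene [ 1.17390145 -0.51612761  0.87907237] [-0.58045477  0.41694742 -0.69944771] [[455.65893987   0.         326.21840175]
 [  0.         455.65893987 195.16596519]
 [  0.           0.           1.        ]]
roll_center [406. 172.] 0.89 [0.579 0.162 0.108]
tray [367. 242.] 0.
[... 534 characters left out ...]
08] [[373.71118243   0.         316.29074863]
 [  0.         373.71118243 201.41406896]
 [  0.           0.           1.        ]]
roll_center [234. 173.] 0.8 [0.572 0.172 0.108]
tray [304. 150.] 0.75 [ 0.654 -0.006  0.007]
scale [223. 188.] 0.61 [0.536 0.21  0.064]
pan_top [222. 164.] 0.89 [0.603 0.215 0.066]
dial_center [221. 187.] 0.7 [0.539 0.216 0.063]
needle_tip [198. 220.] 0.6 [0.451 0.278 0.057]
zero_mark [198. 214.] 0.74 [0.468 0.277 0.057]
zero_knob_grip [234. 222.] 0.63 [0.444 0.173 0.09 ]
carton [404. 184.] 0.65 [ 0.543 -0.265  0.125]
outer_tab [313. 237.] 0.64 [ 0.409 -0.035  0.149]
inner_tab [428. 191.] 0.87 [ 0.531 -0.337  0.086]
cleaner [314. 237.] 0.53 [ 0.409 -0.035  0.149]
```

```bash
python3 - <<'E'
import cv2
a=cv2.imread("pics/top0.png")[110:270,150:480];cv2.imwrite("pics/t.png",cv2.resize(a,(792,384),interpolation=3))
E
```

```text
(no output)
```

View pics/t.png

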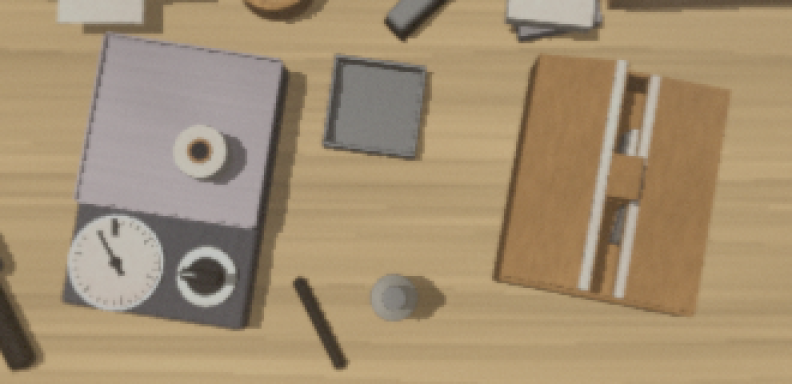

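View pics/scene0.png

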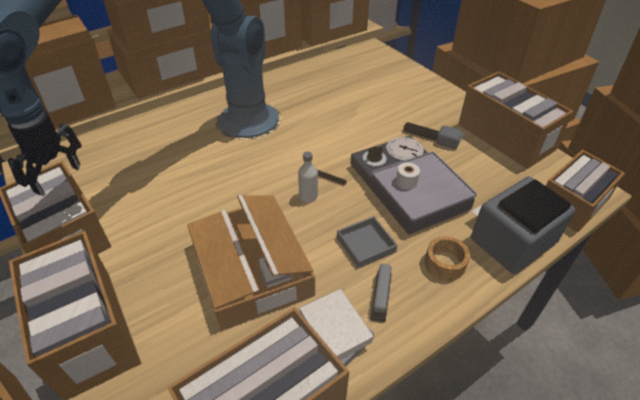

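The top view shows the scale on the left with the roll on its pan, the needle left of the zero mark and the knob bar roughly along world y. The tray is in the middle, and the carton on the right is yawed about -10° with its tongue at crop pixel (625,177). Next I measure the poses.

```bash
python3 - <<'E'
from h import *
cal=calibration("top");im,d=capture("top")
def cp(p,z): return np.round(pix2w(cal,[150+p[0]/2.4,110+p[1]/2.4],z=z),3)[:2]
print("scale corners", [cp(p,z) for p,z in [((107,33),.068),((285,60),.068),((255,228),.068),((78,204),.068),((65,300),.05),((245,327),.05)]])
print("tray",[cp(p,.028) for p in [(335,55),(427,67),(415,158),(325,147)]])
print("dial",cp((116,262),.055),"knob",cp((207,276),.085),"mark",cp((114,225),.055))
print("carton hinges L",[cp(p,.086) for p in[(540,55),(497,280)]],"R",[cp(p,.079) for p in[(730,90),(692,315)]])
for n in["roll_center","cleaner","zero_knob_grip","outer_tab","tray","pan_top"]:
    for r in cut_out("top",n)[:2]:
        m=r["region"];ys,xs=np.nonzero(m);P=np.array([pix2w(cal,(x,y),d[y,x]) for x,y in zip(xs,ys) if d[y,x]>0])
        top=P[P[:,2]>np.percentile(P[:,2],95)-.006]
        (c,wh,a)=cv2.minAreaRect(P[:,:2].astype(np.float32))
        print(n,round(r["confidence"],2),len(P),np.round(top.mean(0),3),np.round(c,3),np.round(wh,3),round(a,1))
E
```

```text
scale corners [array([0.712, 0.291]), array([0.682, 0.088]), array([0.491, 0.119]), array([0.517, 0.317]), array([0.409, 0.335]), array([0.381, 0.131])]
tray [array([0.699, 0.034]), array([ 0.685, -0.074]), array([ 0.577, -0.06 ]), array([0.589, 0.045])]
dial [0.453 0.277] knob [0.437 0.167] mark [0.494 0.28 ]
carton hinges L [array([ 0.686, -0.198]), array([ 0.435, -0.149])] R [array([ 0.65 , -0.413]), array([ 0.398, -0.365])]
roll_center 0.91 466 [0.572 0.174 0.108] [0.575 0.175] [0.063 0.057] 16.6
cleaner 0.79 313 [ 0.417 -0.036  0.149] [ 0.417 -0.039] [0.051 0.052] 0.0
zero_knob_grip 0.73 171 [0.438 0.172 0.093] [0.438 0.175] [0.039 0.036] 45.5
outer_tab 0.91 3695 [ 0.543 -0.27   0.129] [ 0.553 -0.236] [0.122 0.248] 79.4
tray 0.56 1549 [ 0.639 -0.011  0.027] [ 0.639 -0.012] [0.11  0.112] 83.6
pan_top 0.82 5171 [0.604 0.212 0.065] [0.613 0.221] [0.236 0.216] 81.8
pan_top 0.66 8426 [0.597 0.21  0.064] [0.546 0.216] [0.211 0.31 ] 81.6
```

>>> jog_arm([
  [0.739,-0.688,0,0,0,0.193],
  [0.739,-0.688,0,0,0,0.193],
  [0.739,-0.688,0,0,0,0.193],
  [0.739,-0.688,0,0,0,0.193],
  [0.739,-0.688,0,0,0,0.193],
], fingers=-1)

```text
t: 2.07
tool_pos: [0.3614, -0.3909, 0.4048]
ee_rot: [[0.989, -0.147, 0.0], [-0.147, -0.989, -0.0], [0.0, 0.0, -1.0]]
ft_force: [0.5, -0.0, 0.5]
gripper_width: 0.0856
finger_force: 0.0
```

>>> jog_arm([
  [0.215,-0.985,0,0,0,0],
  [0.215,-0.985,0,0,0,0],
  [0.215,-0.985,0,0,0,0],
  [0.215,-0.985,0,0,0,0],
  [0.215,-0.985,0,0,0,0],
])

```text
t: 2.48
tool_pos: [0.4321, -0.2008, 0.4051]
ee_rot: [[0.99, -0.14, 0.001], [-0.14, -0.99, 0.0], [0.001, -0.0, -1.0]]
ft_force: [0.9, -0.5, -1.1]
gripper_width: 0.0853
finger_force: 0.0
```

>>> jog_arm([
  [0.215,-0.985,0,0,0,0],
  [0.215,-0.985,0,0,0,0],
  [0.215,-0.985,0,0,0,0],
  [0.215,-0.985,0,0,0,0],
  [0.215,-0.985,0,0,0,0],
])

```text
t: 2.9
tool_pos: [0.5024, -0.0118, 0.4053]
ee_rot: [[0.99, -0.14, 0.002], [-0.14, -0.99, 0.001], [0.001, -0.001, -1.0]]
ft_force: [1.1, -0.1, -1.2]
gripper_width: 0.0854
finger_force: 0.0
```

>>> jog_arm([
  [0.215,-0.985,0,0,0,0],
  [0.215,-0.985,0,0,0,0],
  [0.215,-0.985,0,0,0,0],
  [0.215,-0.985,0,0,0,0],
  [0.215,-0.985,0,0,0,0],
])

```text
t: 3.32
tool_pos: [0.5727, 0.177, 0.405]
ee_rot: [[0.99, -0.14, 0.001], [-0.14, -0.99, 0.002], [0.001, -0.002, -1.0]]
ft_force: [1.5, 0.4, -0.4]
gripper_width: 0.0856
finger_force: 0.0
```

```bash
python3 - <<'E'
from h import *
s=state();print(np.round(s["qpos"]),s["tool_pos"])
cal=calibration("wrist");im,d=capture("wrist");cv2.imwrite("pics/w1.png",im)
Rm=cv2.Rodrigues(np.array(cal["rvec"],float))[0];print(-Rm.T@np.array(cal["tvec"]).ravel(),Rm)
for n in["roll_center","zero_knob_grip","needle_tip","zero_mark","dial_center"]:
    for r in cut_out("wrist",n)[:1]:
        m=r["region"];ys,xs=np.nonzero(m);P=np.array([pix2w(cal,(x,y),d[y,x]) for x,y in zip(xs,ys) if d[y,x]>0])
        top=P[P[:,2]>np.percentile(P[:,2],95)-.006]
        (c,wh,a)=cv2.minAreaRect(top[:,:2].astype(np.float32))
        print(n,r["uv"],round(r["confidence"],2),len(P),np.round(top.mean(0),3),np.round(c,3),np.round(wh,3),round(a,1))
E
```

```text
[  -0.   19.  -25.   98.    9.   66. -126.] [0.57272489 0.17700527 0.40504008]
[0.64549189 0.16644053 0.37405524] [[-0.14023707 -0.99011581 -0.00206147]
 [-0.94914539  0.13384081  0.28497308]
 [-0.28188045  0.04192043 -0.9585333 ]]
roll_center [319.0, 188.8] 0.96 4150 [0.576 0.175 0.108] [0.575 0.175] [0.057 0.056] 45.6
zero_knob_grip [338.4, 305.2] 0.9 1632 [0.443 0.175 0.093] [0.442 0.175] [0.039 0.014] 81.2
needle_tip [238.0, 294.0] 0.75 263 [0.462 0.281 0.058] [0.465 0.281] [0.051 0.011] 24.7
zero_mark [251.2, 298.6] 0.56 4605 [0.455 0.27  0.055] [0.488 0.256] [0.079 0.177] 70.8
dial_center [278.3, 161.4] 0.97 61092 [0.612 0.209 0.064] [0.572 0.213] [0.207 0.264] 81.6
```

View pics/w1.png

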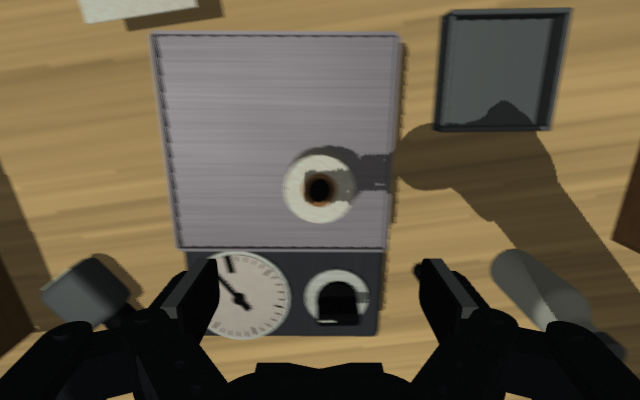

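The wrist view shows the roll at pixel (319,189) below the gripper, the dial at (240,295) and the knob at (338,305). I grasp the roll now.

>>> jog_arm([
  [0.015,0.008,0.2,0,0,0],
  [0.015,0.008,0.4,0,0,0],
  [0.015,0.008,0.6,0,0,0],
  [0.015,0.008,0.77,0,0,0],
  [0.015,0.008,0.77,0,0,0],
])

```text
t: 4.03
tool_pos: [0.5712, 0.1671, 0.2428]
ee_rot: [[0.989, -0.145, -0.015], [-0.146, -0.989, -0.007], [-0.014, 0.009, -1.0]]
ft_force: [-1.7, -1.7, -1.3]
gripper_width: 0.0851
finger_force: 0.0
```

>>> jog_arm([
  [0,0,0,0,0,0],
  [0,0,0,0,0,0],
  [0,0,0,0,0,0],
  [0,0,0,0,0,0],
  [0,0,0,0,0,0],
], fingers=1, squeeze=35)

```text
t: 4.45
tool_pos: [0.5768, 0.1722, 0.2538]
ee_rot: [[0.99, -0.142, 0.007], [-0.142, -0.99, 0.002], [0.006, -0.003, -1.0]]
ft_force: [1.2, -0.0, 1.9]
gripper_width: 0.0569
finger_force: 38.9
```

>>> jog_arm([
  [0,0,0,0,0,0],
  [0,0,-0.2,0,0,0],
  [0,0,-0.4,0,0,0],
  [0,0,-0.4,0,0,0],
  [0,0,-0.4,0,0,0],
])

```text
t: 4.87
tool_pos: [0.5761, 0.1726, 0.3343]
ee_rot: [[0.99, -0.142, 0.007], [-0.142, -0.99, 0.002], [0.006, -0.003, -1.0]]
ft_force: [0.3, 0.6, -1.9]
gripper_width: 0.0567
finger_force: 38.6
```

>>> jog_arm([
  [0.443,0.869,0,0,0,0],
  [0.443,0.869,0,0,0,0],
  [0.443,0.869,0,0,0,0],
  [0.443,0.869,0,0,0,0],
  [0.443,0.869,0,0,0,0],
])

```text
t: 5.28
tool_pos: [0.6379, -0.0185, 0.3286]
ee_rot: [[0.989, -0.146, -0.004], [-0.146, -0.989, -0.003], [-0.003, 0.004, -1.0]]
ft_force: [-0.0, -0.7, -1.0]
gripper_width: 0.057
finger_force: 38.7
```

>>> jog_arm([
  [0,0,0.15,0,0,0],
  [0,0,0.3,0,0,0],
  [0,0,0.45,0,0,0],
  [0,0,0.55,0,0,0],
  [0,0,0.6,0,0,0],
])

```text
t: 5.7
tool_pos: [0.6348, -0.0131, 0.2049]
ee_rot: [[0.99, -0.142, -0.011], [-0.142, -0.99, -0.0], [-0.011, 0.002, -1.0]]
ft_force: [-0.5, -0.7, -1.8]
gripper_width: 0.057
finger_force: 38.7
```

>>> jog_arm([
  [0,0,0.04,0,0,0],
  [0,0,0.07,0,0,0],
  [0,0,0.08,0,0,0],
  [0,0,0.08,0,0,0],
  [0,0,0.08,0,0,0],
])

```text
t: 6.12
tool_pos: [0.6391, -0.0126, 0.1961]
ee_rot: [[0.99, -0.142, 0.003], [-0.142, -0.99, -0.0], [0.003, -0.0, -1.0]]
ft_force: [0.8, 0.2, -1.0]
gripper_width: 0.057
finger_force: 38.6
```

>>> jog_arm([
  [0,0,0,0,0,0],
  [0,0,0,0,0,0],
  [0,0,0,0,0,0],
  [0,0,0,0,0,0],
], fingers=-0.6)

```text
t: 6.45
tool_pos: [0.6385, -0.0128, 0.1951]
ee_rot: [[0.99, -0.142, 0.001], [-0.142, -0.99, 0.0], [0.001, -0.0, -1.0]]
ft_force: [-0.4, 0.1, -0.4]
gripper_width: 0.0684
finger_force: 0.0
```

>>> jog_arm([
  [0,0,-0.15,0,0,0],
  [0,0,-0.35,0,0,0],
  [0,0,-0.55,0,0,0],
  [0,0,-0.75,0,0,0],
  [0,0,-0.95,0,0,0],
])

```text
t: 6.87
tool_pos: [0.6379, -0.0127, 0.3866]
ee_rot: [[0.99, -0.142, 0.0], [-0.142, -0.99, 0.0], [0.0, -0.0, -1.0]]
ft_force: [0.5, -0.5, -0.1]
gripper_width: 0.0687
finger_force: 0.0
```

```bash
python3 - <<'E'
from h import *
im,d=capture("wrist");im,d=capture("top");cal=calibration("top")
for r in cut_out("top","roll_center")[:2]:
    ys,xs=np.nonzero(r["region"]);P=np.array([pix2w(cal,(x,y),d[y,x]) for x,y in zip(xs,ys) if d[y,x]>0]);print(r["uv"],r["confidence"],np.median(P,0),len(P))
print(state()["tool_pos"],state()["gripper_width"])
E
```

```text
[ 0.63992285 -0.01231641  0.39055059] 0.06838402746460265
```

>>> jog_arm([
  [-0.546,-0.498,0,0,0,0],
  [-0.546,-0.498,0,0,0,0],
  [-0.546,-0.498,0,0,0,0],
  [-0.546,-0.498,0,0,0,0],
])

```text
t: 7.35
tool_pos: [0.5403, 0.1057, 0.3828]
ee_rot: [[0.991, -0.136, -0.005], [-0.136, -0.991, 0.002], [-0.005, -0.001, -1.0]]
ft_force: [0.2, 1.6, -0.4]
gripper_width: 0.0688
finger_force: 0.0
```

>>> jog_arm([
  [-0.546,-0.498,0,0,0,0],
  [-0.546,-0.498,0,0,0,0],
  [-0.546,-0.498,0,0,0,0],
  [-0.546,-0.498,0,0,0,0],
  [-0.546,-0.498,0,0,0,0],
])

```text
t: 7.77
tool_pos: [0.4451, 0.2209, 0.3834]
ee_rot: [[0.991, -0.13, -0.004], [-0.13, -0.991, 0.001], [-0.004, -0.0, -1.0]]
ft_force: [-0.5, 0.4, -0.3]
gripper_width: 0.068
finger_force: 0.0
```

```bash
cat >> h.py <<'E'
def seg(cam,n,cap=None,k=1):
    im,d=cap;cal=calibration(cam)
    for r in cut_out(cam,n)[:k]:
        ys,xs=np.nonzero(r["region"]);P=np.array([pix2w(cal,(x,y),d[y,x]) for x,y in zip(xs,ys) if d[y,x]>0])
        if len(P)<5: continue
        top=P[P[:,2]>np.percentile(P[:,2],95)-.006]
        (c,wh,a)=cv2.minAreaRect(top[:,:2].astype(np.float32))
        print(n,np.round(r["uv"]),round(r["confidence"],2),len(P),np.round(top.mean(0),3),np.round(c,4),np.round(wh,3),round(a,1))
def dial(name):
    """rectified top view of the dial (1 px = 0.25 mm, up = scale +x)"""
    im,d=capture("wrist");cal=calibration("wrist");cv2.imwrite("pics/"+name+"_raw.png",im)
    n=480;A=np.radians(-8.2);C=np.array([.453,.277]);H=np.zeros((n,n,2),np.float32)
    g=(np.arange(n)-n/2)*.00025
    for i in range(n):
        for j in range(n):
            a,b=-g[i],-g[j]
            H[i,j]=w2pix(cal,[C[0]+a*np.cos(A)-b*np.sin(A),C[1]+a*np.sin(A)+b*np.cos(A),.056])
    o=cv2.remap(im,H[...,0],H[...,1],cv2.INTER_LINEAR);cv2.imwrite("pics/"+name+".png",o);return im,d,o
E
python3 - <<'E'
from h import *
print(state()["tool_pos"],np.round(state()["qpos"]))
im,d,o=dial("d1");seg("wrist","zero_knob_grip",(im,d));seg("wrist","needle_tip",(im,d),2)
t=capture("top");seg("top","roll_center",t,2)
E
```

```text
[0.44505287 0.22087091 0.38338244] [  -2.    9.  -32.  112.    5.   60. -133.]
zero_knob_grip [373. 184.] 0.96 2087 [0.444 0.173 0.093] [0.4433 0.1723] [0.042 0.014] 83.4
needle_tip [250. 178.] 0.92 342 [0.465 0.274 0.058] [0.4714 0.2764] [0.055 0.012] 22.2
roll_center [306. 154.] 0.57 379 [ 0.634 -0.013  0.05 ] [ 0.634  -0.0125] [0.055 0.056] 25.3
```

View pics/d1.png

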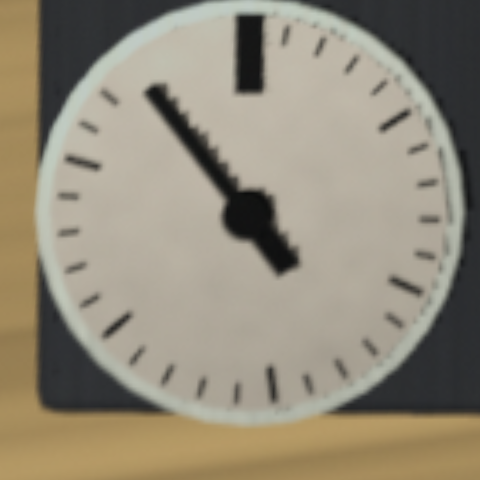

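The rectified dial shows the needle at (153,90) about its centre (248,215). That is about 38.5° short of the zero mark, so the knob needs about 96° clockwise. The roll is in the tray.

>>> jog_arm([
  [0.024,0.24,0,0,0,-0.198],
  [0.024,0.24,0,0,0,-0.198],
  [0.024,0.24,0,0,0,-0.198],
  [0.024,0.24,0,0,0,-0.198],
  [0.024,0.24,0,0,0,-0.198],
], fingers=0.06)

```text
t: 8.43
tool_pos: [0.4493, 0.1647, 0.3844]
ee_rot: [[0.895, 0.447, -0.0], [0.447, -0.895, -0.0], [-0.001, 0.0, -1.0]]
ft_force: [0.6, -0.1, -0.1]
gripper_width: 0.0398
finger_force: 0.0
```

>>> jog_arm([
  [0,0,0.1,0,0,-0.198],
  [0,0,0.2,0,0,-0.198],
  [0,0,0.3,0,0,-0.198],
  [0,0,0.3,0,0,-0.198],
  [0,0,0.3,0,0,-0.198],
])

```text
t: 8.85
tool_pos: [0.4484, 0.1649, 0.3226]
ee_rot: [[0.466, 0.885, -0.004], [0.885, -0.466, -0.001], [-0.003, -0.003, -1.0]]
ft_force: [-0.1, 0.4, 1.3]
gripper_width: 0.0401
finger_force: 0.0
```

>>> jog_arm([
  [0,0,0,0,0,-0.104],
  [0,0,0,0,0,-0.104],
  [0,0,0,0,0,-0.104],
  [0,0,0,0,0,-0.104],
  [0,0,0,0,0,-0.104],
])

```text
t: 9.27
tool_pos: [0.4489, 0.1657, 0.3244]
ee_rot: [[0.164, 0.986, -0.001], [0.986, -0.164, -0.0], [-0.0, -0.001, -1.0]]
ft_force: [0.3, -0.7, 0.3]
gripper_width: 0.04
finger_force: 0.0
```

```bash
python3 - <<'E'
from h import *
s=state();print(s["tool_pos"],s["ee_rot"],np.round(s["qpos"]));c=capture("wrist");seg("wrist","zero_knob_grip",c)
E
```

```text
[0.44893832 0.16574042 0.32435978] [[ 1.64390618e-01  9.86395174e-01 -5.33498366e-04]
 [ 9.86395308e-01 -1.64390673e-01 -6.13191136e-05]
 [-1.48187033e-04 -5.16159998e-04 -9.99999856e-01]] [  9.  12. -37. 117.   9.  53. -43.]
zero_knob_grip [559. 335.] 0.19 3320 [0.64  0.002 0.053] [0.581  0.0687] [0.031 0.251] 42.5
```

>>> jog_arm([
  [0.029,-0.032,0,0,0,-0.01],
  [0.029,-0.032,0.15,0,0,-0.01],
  [0.029,-0.032,0.28,0,0,-0.01],
  [0.029,-0.032,0.37,0,0,-0.01],
  [0.029,-0.032,0.397,0,0,-0.01],
])

```text
t: 9.78
tool_pos: [0.4409, 0.1737, 0.2426]
ee_rot: [[0.127, 0.992, -0.006], [0.992, -0.127, -0.001], [-0.002, -0.005, -1.0]]
ft_force: [-0.7, -1.0, -0.0]
gripper_width: 0.0402
finger_force: 0.0
```

>>> jog_arm([
  [0,0,0,0,0,0],
  [0,0,0,0,0,0],
  [0,0,0,0,0,0],
  [0,0,0,0,0,0],
], fingers=1, squeeze=40)

```text
t: 10.12
tool_pos: [0.4409, 0.1749, 0.2457]
ee_rot: [[0.127, 0.992, -0.004], [0.992, -0.127, -0.001], [-0.001, -0.004, -1.0]]
ft_force: [-5.4, 1.5, -1.3]
gripper_width: 0.013
finger_force: 40.5
```

>>> jog_arm([
  [0,0,0,0,0,0.035],
  [0,0,0,0,0,0.07],
  [0,0,0,0,0,0.105],
  [0,0,0,0,0,0.14],
  [0,0,0,0,0,0.175],
])

```text
t: 10.53
tool_pos: [0.4406, 0.175, 0.2458]
ee_rot: [[0.63, 0.776, -0.004], [0.776, -0.63, -0.0], [-0.003, -0.003, -1.0]]
ft_force: [-5.6, 0.8, 0.2]
gripper_width: 0.0133
finger_force: 40.5
```

>>> jog_arm([
  [0,0,0,0,0,0.035],
  [0,0,0,0,0,0.07],
  [0,0,0,0,0,0.105],
  [0,0,0,0,0,0.14],
  [0,0,0,0,0,0.175],
])

```text
t: 10.95
tool_pos: [0.4405, 0.1752, 0.2458]
ee_rot: [[0.943, 0.333, -0.004], [0.333, -0.943, 0.0], [-0.004, -0.001, -1.0]]
ft_force: [-5.3, 1.2, 0.2]
gripper_width: 0.0132
finger_force: 40.5
```

>>> jog_arm([
  [0,0,0,0,0,0.035],
  [0,0,0,0,0,0.07],
  [0,0,0,0,0,0.105],
  [0,0,0,0,0,0.14],
  [0,0,0,0,0,0.17],
])

```text
t: 11.37
tool_pos: [0.4405, 0.1754, 0.2458]
ee_rot: [[0.981, -0.193, -0.004], [-0.193, -0.981, 0.0], [-0.004, 0.0, -1.0]]
ft_force: [-4.6, 1.9, -0.8]
gripper_width: 0.013
finger_force: 40.5
```

>>> jog_arm([
  [0,0,0,0,0,0.013],
  [0,0,0,0,0,0.013],
  [0,0,0,0,0,0.013],
])

```text
t: 11.62
tool_pos: [0.4405, 0.1754, 0.2458]
ee_rot: [[0.974, -0.229, -0.004], [-0.229, -0.974, 0.001], [-0.004, 0.0, -1.0]]
ft_force: [-4.8, 1.3, -0.4]
gripper_width: 0.0131
finger_force: 40.5
```

```bash
python3 - <<'E'
from h import *
s=state();print(s["tool_pos"],np.round(s["qpos"]))
im,d,o=dial("d2");im,d=capture("top");seg("top","roll_center",(im,d))
cv2.imwrite("pics/t2.png",cv2.resize(im[180:250,150:290],(560,280),interpolation=3))
cv2.imwrite("pics/d2s.png",np.hstack([o,cv2.resize(im[190:240,170:220],(480,480),interpolation=3)])[:, :800])
E
```

```text
[0.44049342 0.17539936 0.2457699 ] [ -10.   17.  -18.  121.    7.   43. -136.]
roll_center [305. 153.] 0.64 390 [ 0.634 -0.013  0.05 ] [ 0.6341 -0.013 ] [0.055 0.055] 42.9
```

View pics/d2s.png

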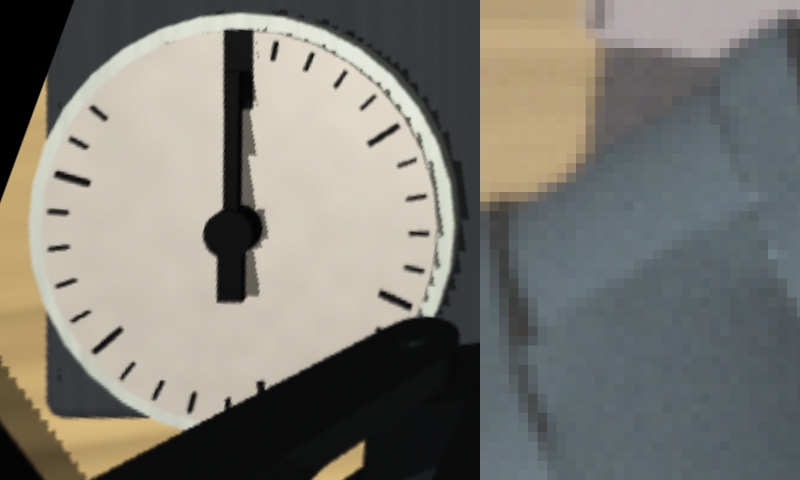

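>>> jog_arm([
  [0,0,0,0,0,0],
  [0,0,0,0,0,0],
  [0,0,0,0,0,0],
], fingers=0.06)

```text
t: 12.02
tool_pos: [0.4439, 0.1742, 0.2467]
ee_rot: [[0.973, -0.23, 0.004], [-0.23, -0.973, 0.001], [0.003, -0.002, -1.0]]
ft_force: [0.1, -0.2, 0.2]
gripper_width: 0.0398
finger_force: 0.0
```

>>> jog_arm([
  [0,0,-0.15,0,0,0],
  [0,0,-0.35,0,0,0],
  [0,0,-0.55,0,0,0],
  [0,0,-0.69,0,0,0],
])

```text
t: 12.35
tool_pos: [0.4439, 0.1742, 0.3878]
ee_rot: [[0.973, -0.231, 0.006], [-0.231, -0.973, 0.002], [0.005, -0.004, -1.0]]
ft_force: [1.7, 1.3, -0.2]
gripper_width: 0.04
finger_force: 0.0
```

>>> jog_arm([
  [-0.095,-0.5,0,0,0,-0.027],
  [-0.095,-0.5,0,0,0,-0.027],
  [-0.095,-0.5,0,0,0,-0.027],
  [-0.095,-0.5,0,0,0,-0.027],
  [-0.095,-0.5,0,0,0,-0.027],
])

```text
t: 12.77
tool_pos: [0.4473, 0.2769, 0.3842]
ee_rot: [[0.99, -0.144, 0.002], [-0.144, -0.99, 0.001], [0.001, -0.001, -1.0]]
ft_force: [-0.5, -0.9, 0.1]
gripper_width: 0.0403
finger_force: 0.0
```

```bash
python3 - <<'E'
from h import *
s=state();print(s["tool_pos"],np.round(s["qpos"]))
im,d,o=dial("d3");seg("wrist","zero_knob_grip",(im,d));seg("wrist","needle_tip",(im,d))
E
```

```text
[0.44734621 0.27691068 0.38419796] [ -15.   11.  -23.  109.    5.   61. -139.]
zero_knob_grip [438. 180.] 0.92 2255 [0.442 0.174 0.093] [0.4408 0.1738] [0.014 0.041] 76.9
needle_tip [316. 170.] 0.67 457 [0.463 0.274 0.057] [0.4671 0.2728] [0.012 0.056] 80.5
```

View pics/d3.png

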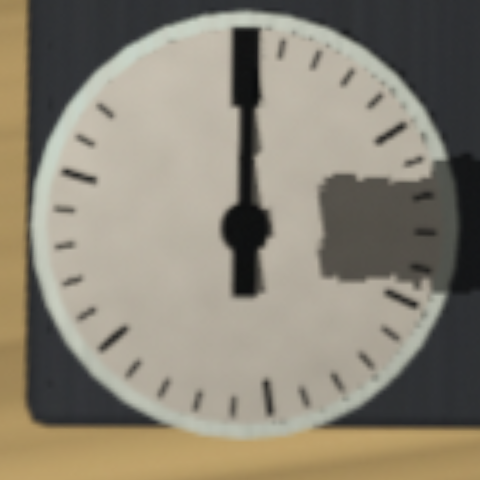

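The needle now lies on the broad mark, with the hub at (244,228) and the mark centred at x≈246, so the scale is zeroed. On to the carton.

>>> jog_arm([
  [0.288,0.893,0,0,0,-0.163],
  [0.288,0.893,0,0,0,-0.163],
  [0.288,0.893,0,0,0,-0.163],
  [0.288,0.893,0,0,0,-0.163],
  [0.288,0.893,0,0,0,-0.163],
], fingers=-1)

```text
t: 13.33
tool_pos: [0.4773, 0.0907, 0.3835]
ee_rot: [[0.933, 0.361, 0.001], [0.361, -0.933, 0.0], [0.001, 0.0, -1.0]]
ft_force: [1.2, -0.1, 0.2]
gripper_width: 0.0852
finger_force: 0.0
```

>>> jog_arm([
  [-0.185,0.92,0,0,0,-0.163],
  [-0.185,0.92,0,0,0,-0.163],
  [-0.185,0.92,0,0,0,-0.163],
  [-0.185,0.92,0,0,0,-0.163],
  [-0.185,0.92,0,0,0,-0.163],
])

```text
t: 13.75
tool_pos: [0.5076, -0.0935, 0.3835]
ee_rot: [[0.637, 0.771, 0.0], [0.771, -0.637, -0.0], [0.0, 0.0, -1.0]]
ft_force: [1.1, 0.6, -0.3]
gripper_width: 0.0854
finger_force: 0.0
```

>>> jog_arm([
  [-0.611,0.711,0,0,0,-0.163],
  [-0.611,0.711,0,0,0,-0.163],
  [-0.611,0.711,0,0,0,-0.163],
  [-0.611,0.711,0,0,0,-0.163],
  [-0.611,0.711,0,0,0,-0.163],
])

```text
t: 14.17
tool_pos: [0.5376, -0.282, 0.3833]
ee_rot: [[0.183, 0.983, -0.001], [0.983, -0.183, -0.003], [-0.003, -0.0, -1.0]]
ft_force: [-0.5, -0.1, 0.0]
gripper_width: 0.0857
finger_force: 0.0
```

```bash
python3 - <<'E'
from h import *
s=state();print(s["tool_pos"],s["ee_rot"][:2,0],np.round(s["qpos"]))
im,d=capture("wrist");cv2.imwrite("pics/w4.png",im)
for n in["outer_tab","inner_tab","outer_hinge"]: seg("wrist",n,(im,d))
cal=calibration("wrist")
for p in[(320,200),(320,190),(320,210),(300,200),(340,200)]: print(p,np.round(pix2w(cal,p,d[p[1],p[0]]),3))
E
```

```text
[ 0.53760951 -0.28204044  0.3833408 ] [0.1830752 0.9830947] [30. 19. -7. 99.  3. 63. 11.]
outer_tab [332. 118.] 0.96 52390 [ 0.553 -0.279  0.129] [ 0.5485 -0.2825] [0.04 0.25] 79.3
inner_tab [326. 249.] 0.89 24395 [ 0.538 -0.331  0.088] [ 0.5381 -0.3295] [0.107 0.252] 77.7
outer_hinge [332. 156.] 0.77 81652 [ 0.551 -0.262  0.125] [ 0.5494 -0.2689] [0.05  0.251] 78.5
(320, 200) [ 0.541 -0.272  0.131]
(320, 190) [ 0.542 -0.265  0.13 ]
(320, 210) [ 0.539 -0.278  0.134]
(300, 200) [ 0.527 -0.269  0.132]
(340, 200) [ 0.554 -0.274  0.133]
```

View pics/w4.png

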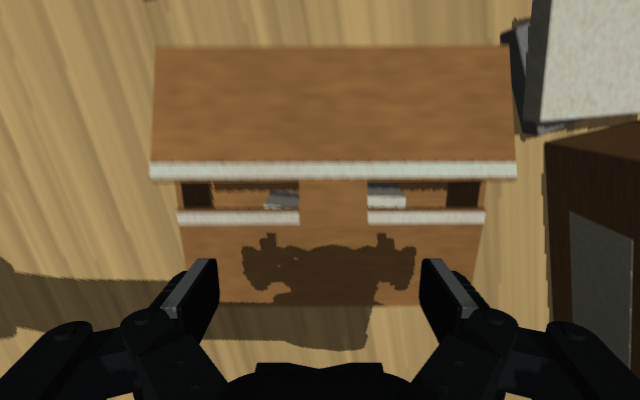

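The wrist view shows the outer flap above with its tongue at columns 300–367, overlapping the inner flap's tongue; boxes are visible in the gaps. I fit the flap plane to get its angle and hinge.

```bash
python3 - <<'E'
from h import *
cal=calibration("wrist");im,d=capture("wrist")
Q=[]
for v in range(50,235,3):
    for u in range(200,480,4):
        if d[v,u]>0: Q.append((u,v,*pix2w(cal,(u,v),d[v,u])))
Q=np.array(Q)
best=None
for a in np.radians(np.arange(-14,-7,.5)):
    X=np.array([np.cos(a),np.sin(a)]);Y=np.array([-np.sin(a),np.cos(a)])
    m=(Q[:,1]<150);y=Q[m,2:4]@Y;x=Q[m,2:4]@X;z=Q[m,4]
    c,res,_,_=np.linalg.lstsq(np.c_[y,x,np.ones(len(y))],z,rcond=None)
    if best is None or abs(c[1])<abs(best[1][1]): best=(a,c,res,X,Y)
a,c,res,X,Y=best;print("yaw",np.degrees(a),c,"theta",np.arctan(-c[0]),"rms",np.sqrt(res/len(y)))
yh=(.0885-c[2]-c[1]*(Q[:,2:4]@X).mean())/c[0];print("hinge y",yh)
for u in(333,):
    for v in range(150,245,6):
        p=pix2w(cal,(u,v),d[v,u]);print(v,np.round([p[:2]@X,p[:2]@Y-yh,p[2]],4),end=" ")
print()
row=[pix2w(cal,(u,195),d[195,u]) for u in range(280,390,2)]
print([(round(float(p[:2]@X),3),round(float(p[2]),3)) for p in row])
s=state();print("tcp in carton",s["tool_pos"][:2]@X,s["tool_pos"][:2]@Y-yh)
E
```

```text
yaw -8.5 [-0.49297496 -0.00073208  0.04087162] theta 0.4580117983201817 rms [0.00769458]
hinge y -0.0974895905480685
150 [ 0.5851 -0.0604  0.1175] 156 [ 0.5849 -0.0643  0.1185] 162 [ 0.5848 -0.0683  0.1197] 168 [ 0.5846 -0.072   0.1218] 174 [ 0.5844 -0.076   0.1229] 180 [ 0.5842 -0.0798  0.1244] 186 [ 0.584  -0.0832  0.1277] 192 [ 0.5839 -0.087   0.129 ] 198 [ 0.5837 -0.0909  0.1302] 204 [ 0.5835 -0.0945  0.1321] 210 [ 0.5834 -0.0984  0.1333] 216 [ 0.5832 -0.1024  0.1342] 222 [ 0.583  -0.1057  0.1368] 228 [ 0.5829 -0.1094  0.1382] 234 [ 0.5841 -0.134   0.089 ] 240 [ 0.584  -0.1398  0.0879] 
[(0.533, 0.015), (0.535, 0.013), (0.537, 0.012), (0.539, 0.012), (0.541, 0.011), (0.543, 0.01), (0.545, 0.009), (0.547, 0.007), (0.549, 0.008), (0.551, 0.006), (0.562, 0.131), (0.563, 0.129), (0.564, 0.13), (0.566, 0.13), (0.567, 0.13), (0.568, 0.13), (0.57, 0.131), (0.571, 0.13), (0.572, 0.13), (0.574, 0.13), (0.575, 0.13), (0.576, 0.129), (0.578, 0.13), (0.579, 0.129), (0.58, 0.129), (0.582, 0.13), (0.583, 0.131), (0.584, 0.13), (0.586, 0.13), (0.587, 0.131), (0.588, 0.131), (0.59, 0.129), (0.591, 0.13), (0.593, 0.129), (0.594, 0.13), (0.595, 0.129), (0.597, 0.129), (0.598, 0.13), (0.599, 0.13), (0.601, 0.131), (0.602, 0.129), (0.603, 0.129), (0.605, 0.13), (0.606, 0.129), (0.619, 0.048), (0.62, 0.048), (0.623, 0.047), (0.624, 0.047), (0.626, 0.047), (0.628, 0.046), (0.63, 0.047), (0.632, 0.045), (0.634, 0.046), (0.635, 0.047), (0.637, 0.047)]
tcp in carton 0.5736572630457317 -0.09620736056768342
```

```bash
cat >> h.py <<'E'
def rows(poses,start=None,per=5):
    """poses: list of (tcp, Rot) -> grouped rows relative to each call's start"""
    if start is None: s=state();start=(np.array(s["tool_pos"]),np.array(s["ee_rot"]))
    for i in range(0,len(poses),per):
        p0,R0=start;out=[]
        for p,Rr in poses[i:i+per]:
            out.append([round(float(v),3) for v in list(R0.T@(p-p0)/.2)+list(R.from_matrix(R0.T@Rr).as_rotvec()/np.pi)])
        print(out,"max step",round(max(np.linalg.norm(np.diff([R0.T*0@p+p for p,_ in [start]+poses[i:i+per]],axis=0),axis=1)),3))
        start=poses[min(i+per,len(poses))-1]
def down(yaw,tilt=0,ax=None):
    """tool-down rotation with tool x at yaw (deg); then tilted by tilt rad about world axis ax"""
    c,s=np.cos(np.radians(yaw)),np.sin(np.radians(yaw))
    M=np.array([[c,s,0],[s,-c,0],[0,0,-1.]])
    return M if ax is None else R.from_rotvec(np.array(ax)*tilt).as_matrix()@M
def arc(H,u,r,ths,tilts,yaw,off=.155):
    """flap hinge H, closed direction u (unit xy), grasp radius r"""
    ps=[];u=np.array([*u,0.]);ax=np.cross(u,[0,0,1.])
    for t,k in zip(ths,tilts):
        G=np.array(H)+r*(np.cos(t)*u+np.sin(t)*np.array([0,0,1.]))
        Rr=down(yaw,k,ax);ps.append((G-off*Rr[:,2],Rr))
    return ps
E
python3 - <<'E'
from h import *
yaw=79.5;u=-np.array([np.cos(np.radians(yaw)),np.sin(np.radians(yaw))]);H=[.5675,-.1733,.086]
A=arc(H,u,.124,[.385],[0],yaw,.153)[0]
s=state();st=(np.array(s["tool_pos"]),np.array(s["ee_rot"]))
def at(z): return (np.array([A[0][0],A[0][1],z]),A[1])
print(A[0]);z=A[0][2]
rows([at(s) for s in(z+.075,z+.045,z+.02,z,z)],st)
ths=np.concatenate([np.linspace(.385,2.15,21)[1:],[2.15]*0]);til=np.clip((ths-.385)*.45,0,None)
rows(arc(H,u,.124,ths,til,yaw,.153),A)
E
```

```text
[ 0.54655695 -0.28629861  0.28556933]
[[-0.042, 0.048, 0.112, -0.0, -0.0, -0.0], [-0.042, 0.048, 0.262, -0.0, -0.0, -0.0], [-0.042, 0.048, 0.387, -0.0, -0.0, -0.0], [-0.042, 0.048, 0.487, -0.0, -0.0, -0.0], [-0.042, 0.048, 0.487, -0.0, -0.0, -0.0]] max step 0.03
[[0.053, 0.0, -0.049, -0.0, -0.013, 0.0], [0.111, 0.0, -0.095, -0.0, -0.025, -0.0], [0.172, 0.0, -0.137, 0.0, -0.038, -0.0], [0.237, 0.0, -0.175, -0.0, -0.051, -0.0], [0.305, -0.0, -0.208, 0.0, -0.063, -0.0]] max step 0.015
[[0.064, 0.0, -0.042, 0.0, -0.013, 0.0], [0.132, -0.0, -0.08, -0.0, -0.025, 0.0], [0.204, 0.0, -0.113, -0.0, -0.038, -0.0], [0.278, 0.0, -0.141, -0.0, -0.051, 0.0], [0.354, 0.0, -0.164, -0.0, -0.063, -0.0]] max step 0.016
[[0.074, 0.0, -0.033, 0.0, -0.013, 0.0], [0.15, -0.0, -0.06, 0.0, -0.025, -0.0], [0.229, 0.0, -0.083, 0.0, -0.038, 0.0], [0.31, 0.0, -0.099, 0.0, -0.051, 0.0], [0.392, 0.0, -0.11, 0.0, -0.063, 0.0]] max step 0.017
[[0.08, -0.0, -0.021, -0.0, -0.013, 0.0], [0.163, 0.0, -0.037, -0.0, -0.025, -0.0], [0.246, -0.0, -0.047, -0.0, -0.038, 0.0], [0.33, 0.0, -0.051, 0.0, -0.051, -0.0], [0.415, 0.0, -0.049, -0.0, -0.063, 0.0]] max step 0.017
```

>>> jog_arm([
  [-0.042,0.048,0.112,0,0,0],
  [-0.042,0.048,0.262,0,0,0],
  [-0.042,0.048,0.387,0,0,0],
  [-0.042,0.048,0.487,0,0,0],
  [-0.042,0.048,0.487,0,0,0],
])

```text
t: 14.83
tool_pos: [0.5453, -0.2826, 0.2808]
ee_rot: [[0.178, 0.984, -0.009], [0.984, -0.178, 0.005], [0.004, -0.01, -1.0]]
ft_force: [-1.5, 1.2, -0.9]
gripper_width: 0.0852
finger_force: 0.0
```

>>> jog_arm([
  [0,0,0,0,0,0],
  [0,0,0,0,0,0],
  [0,0,0,0,0,0],
  [0,0,0,0,0,0],
  [0,0,0,0,0,0],
], fingers=1, squeeze=30)

```text
t: 15.25
tool_pos: [0.5466, -0.2863, 0.2869]
ee_rot: [[0.182, 0.983, -0.002], [0.983, -0.182, -0.0], [-0.001, -0.002, -1.0]]
ft_force: [-4.4, 0.6, 1.9]
gripper_width: 0.0448
finger_force: 35.2
```

>>> jog_arm([
  [0.053,0,-0.049,0,-0.013,0],
  [0.111,0,-0.095,0,-0.025,0],
  [0.172,0,-0.137,0,-0.038,0],
  [0.237,0,-0.175,0,-0.051,0],
  [0.305,0,-0.208,0,-0.063,0],
])

```text
t: 15.67
tool_pos: [0.5576, -0.2259, 0.3275]
ee_rot: [[0.178, 0.983, -0.038], [0.964, -0.182, -0.196], [-0.2, -0.002, -0.98]]
ft_force: [-2.2, -0.0, -4.5]
gripper_width: 0.0449
finger_force: 35.1
```

Gripped and swinging; continuing.

>>> jog_arm([
  [0.064,0,-0.042,0,-0.013,0],
  [0.132,0,-0.08,0,-0.025,0],
  [0.204,0,-0.113,0,-0.038,0],
  [0.278,0,-0.141,0,-0.051,0],
  [0.354,0,-0.164,0,-0.063,0],
])

```text
t: 16.08
tool_pos: [0.5713, -0.1512, 0.3453]
ee_rot: [[0.168, 0.983, -0.073], [0.906, -0.183, -0.381], [-0.388, -0.002, -0.922]]
ft_force: [-2.3, -2.6, -4.7]
gripper_width: 0.0452
finger_force: 34.9
```

>>> jog_arm([
  [0.074,0,-0.033,0,-0.013,0],
  [0.15,0,-0.06,0,-0.025,0],
  [0.229,0,-0.083,0,-0.038,0],
  [0.31,0,-0.099,0,-0.051,0],
  [0.392,0,-0.11,0,-0.063,0],
])

```text
t: 16.5
tool_pos: [0.586, -0.0723, 0.3353]
ee_rot: [[0.151, 0.983, -0.105], [0.813, -0.184, -0.553], [-0.562, -0.002, -0.827]]
ft_force: [-3.1, -3.2, -4.4]
gripper_width: 0.0448
finger_force: 34.3
```

>>> jog_arm([
  [0.08,0,-0.021,0,-0.013,0],
  [0.163,0,-0.037,0,-0.025,0],
  [0.246,0,-0.047,0,-0.038,0],
  [0.33,0,-0.051,0,-0.051,0],
  [0.415,0,-0.049,0,-0.063,0],
])

```text
t: 16.92
tool_pos: [0.5996, 0.0002, 0.2972]
ee_rot: [[0.128, 0.983, -0.133], [0.688, -0.185, -0.702], [-0.715, -0.001, -0.699]]
ft_force: [-4.1, -4.4, -3.0]
gripper_width: 0.045
finger_force: 33.9
```

```bash
python3 - <<'E'
from h import *
im,d=capture("scene");cv2.imwrite("pics/s5.png",im);print(np.round(state()["qpos"]))
E
```

```text
[-11.  30.  -3. 101.  43.  78. -45.]
```

View pics/s5.png

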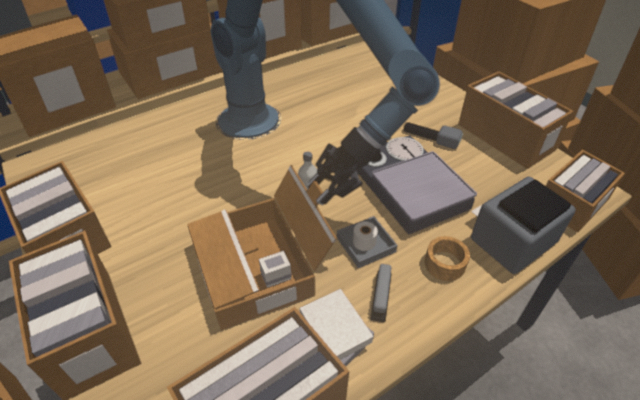

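The scene view shows the outer flap swung well past upright, a box visible near (275,262), the bottle standing and the roll in the tray. I release, retreat and plan the inner flap.

>>> jog_arm([
  [0,0,0,0,0,0],
  [0,0,0,0,0,0],
  [0,0,0,0,0,0],
  [0,0,0,0,0,0],
], fingers=-1)

```text
t: 17.3
tool_pos: [0.6012, 0.0006, 0.2993]
ee_rot: [[0.131, 0.983, -0.127], [0.692, -0.182, -0.699], [-0.71, 0.004, -0.704]]
ft_force: [-1.1, -0.2, -0.1]
gripper_width: 0.0854
finger_force: 0.0
```

>>> jog_arm([
  [0,0,-0.15,0,0,0],
  [0,0,-0.3,0,0,0],
  [0,0,-0.45,0,0,0],
  [-0.15,0,-0.55,0,0,0],
  [-0.3,0,-0.65,0,0,0],
])

```text
t: 17.72
tool_pos: [0.6094, 0.0532, 0.4328]
ee_rot: [[0.124, 0.984, -0.126], [0.693, -0.176, -0.699], [-0.71, -0.001, -0.704]]
ft_force: [0.7, 0.0, 0.3]
gripper_width: 0.0853
finger_force: 0.0
```

```bash
python3 - <<'E'
from h import *
s=state();p=np.array(s["tool_pos"]);Rm=np.array(s["ee_rot"]);print(p,s["gripper_width"])
from scipy.spatial.transform import Slerp
E=(np.array([.5435,-.285,.40]),down(79.5));n=10
S=Slerp([0,1],R.from_matrix([Rm,E[1]]))
rows([(p+(E[0]-p)*k+np.array([0,0,.05*np.sin(np.pi*k)]),S(k).as_matrix()) for k in np.arange(1,n+1)/n])
E
```

```text
[0.60941896 0.05320463 0.43282969] 0.08529108820050921
[[-0.165, -0.003, 0.079, 0.0, 0.025, 0.0], [-0.324, -0.005, 0.164, 0.0, 0.05, 0.0], [-0.473, -0.008, 0.259, 0.0, 0.075, 0.001], [-0.607, -0.011, 0.368, 0.0, 0.101, 0.001], [-0.726, -0.013, 0.493, 0.0, 0.126, 0.001]] max step 0.037
[[-0.148, -0.002, 0.093, 0.0, 0.025, 0.0], [-0.287, -0.004, 0.207, 0.0, 0.05, 0.0], [-0.419, -0.006, 0.339, 0.0, 0.075, 0.001], [-0.544, -0.009, 0.485, 0.0, 0.101, 0.001], [-0.667, -0.011, 0.638, 0.0, 0.126, 0.001]] max step 0.039
```

>>> jog_arm([
  [-0.165,0,0.079,0,0.025,0],
  [-0.324,-0.005,0.164,0,0.05,0],
  [-0.473,-0.008,0.259,0,0.075,0],
  [-0.607,-0.011,0.368,0,0.101,0],
  [-0.726,-0.013,0.493,0,0.126,0],
])

```text
t: 18.13
tool_pos: [0.5754, -0.1203, 0.4692]
ee_rot: [[0.171, 0.983, -0.062], [0.909, -0.181, -0.376], [-0.381, 0.007, -0.924]]
ft_force: [1.0, -0.3, 0.2]
gripper_width: 0.0852
finger_force: 0.0
```

>>> jog_arm([
  [-0.148,0,0.093,0,0.025,0],
  [-0.287,-0.004,0.207,0,0.05,0],
  [-0.419,-0.006,0.339,0,0.075,0],
  [-0.544,-0.009,0.485,0,0.101,0],
  [-0.667,-0.011,0.638,0,0.126,0],
])

```text
t: 18.55
tool_pos: [0.5418, -0.2895, 0.4015]
ee_rot: [[0.182, 0.983, 0.007], [0.983, -0.182, 0.001], [0.002, 0.007, -1.0]]
ft_force: [0.0, 0.1, 0.4]
gripper_width: 0.0854
finger_force: 0.0
```

```bash
python3 - <<'E'
from h import *
s=state();print(s["tool_pos"],s["ee_rot"][:2,0],np.round(s["qpos"]))
cal=calibration("wrist");im,d=capture("wrist");cv2.imwrite("pics/w6.png",im)
for n in["inner_tab","outer_tab","box1_center"]: seg("wrist",n,(im,d),4)
a=np.radians(-10.5);X=np.array([np.cos(a),np.sin(a)]);Y=np.array([-np.sin(a),np.cos(a)])
for r in cut_out("wrist","inner_tab")[:1]:
    ys,xs=np.nonzero(r["region"]);P=np.array([pix2w(cal,(x,y),d[y,x]) for x,y in zip(xs,ys)])
    P=P[(P[:,2]>.07)&(P[:,2]<.12)];x=P[:,:2]@X;y=P[:,:2]@Y
    c=np.polyfit(y,P[:,2],1);print("slope",c,"y",np.percentile(y,[0.5,50,99.5]))
    t=y>np.percentile(y,99.7)-.02;print("tongue x",np.percentile(x[t],[1,99]),"z",np.median(P[t,2]),"tip y",np.percentile(y[t],99))
E
```

```text
[ 0.54177661 -0.28952966  0.4014902 ] [0.18207544 0.98328198] [23. 18.  1. 97. -1. 64. 14.]
inner_tab [321. 231.] 0.57 26786 [ 0.523 -0.318  0.084] [ 0.5324 -0.3185] [0.093 0.253] 83.6
outer_tab [319.  17.] 0.66 13846 [ 0.556 -0.168  0.109] [ 0.5631 -0.1703] [0.007 0.25 ] 78.9
outer_tab [312. 134.] 0.28 80744 [ 0.559 -0.171  0.106] [ 0.5508 -0.2298] [0.128 0.251] 78.6
box1_center [372. 123.] 0.76 3754 [ 0.596 -0.252  0.056] [ 0.5962 -0.253 ] [0.059 0.044] 78.9
box1_center [310. 132.] 0.63 80861 [ 0.562 -0.167  0.108] [ 0.5538 -0.2248] [0.127 0.251] 79.1
slope [0.09906234 0.10972884] y [-0.287145   -0.22777252 -0.15949109]
tongue x [0.56699597 0.61188266] z 0.09395471196852051 tip y -0.1587642281943373
```

View pics/w6.png

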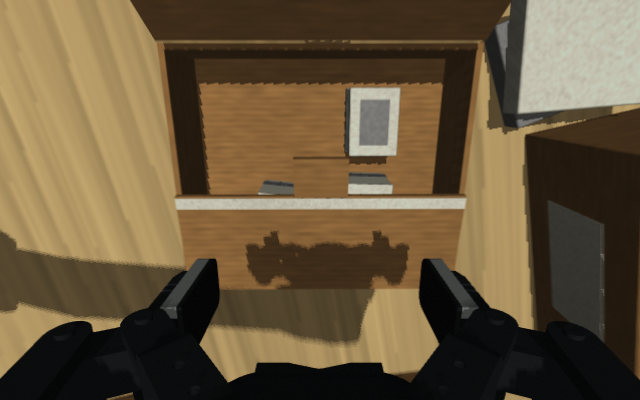

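The wrist view shows an open carton half with one box at (375,122) and edges of two more boxes under the inner flap at (278,187) and (370,185). I plan the inner swing and check for clutter beyond the hinge.

```bash
python3 - <<'E'
from h import *
cal=calibration("scene");im,d=capture("scene")
P=np.array([pix2w(cal,(u,v),d[v,u]) for v in range(100,400,4) for u in range(0,300,4) if d[v,u]>0])
for y0 in np.arange(-.9,-.35,.05):
    m=(P[:,1]>y0)&(P[:,1]<y0+.05)&(P[:,2]>.03)&(P[:,0]>.3)&(P[:,0]<.8)
    if m.any(): print(round(y0,2),[(round(x,2),round(P[m&(abs(P[:,0]-x)<.05),2].max(),2)) for x in np.arange(.35,.8,.1) if (m&(abs(P[:,0]-x)<.05)).any()])
yaw=79.5;u=np.array([np.cos(np.radians(yaw)),np.sin(np.radians(yaw))]);H=[.5269,-.3916,.079]
A=arc(H,u,.124,[.1],[0],yaw,.157)[0];z=A[0][2];print(A[0])
rows([(np.array([A[0][0],A[0][1],zz]),A[1]) for zz in(z+.12,z+.085,z+.05,z+.03,z+.02,z+.015,z+.007,z,z,z)])
ths=np.linspace(.1,2.1,21)[1:]
rows(arc(H,u,.124,ths,(ths-.1)*.42,yaw,.157),A)
E
```

```text
-0.75 [(np.float64(0.35), np.float64(0.16)), (np.float64(0.45), np.float64(0.17)), (np.float64(0.55), np.float64(0.17)), (np.float64(0.65), np.float64(0.17))]
-0.7 [(np.float64(0.35), np.float64(0.16)), (np.float64(0.45), np.float64(0.17)), (np.float64(0.55), np.float64(0.17)), (np.float64(0.65), np.float64(0.17))]
-0.65 [(np.float64(0.35), np.float64(0.16)), (np.float64(0.45), np.float64(0.17)), (np.float64(0.55), np.float64(0.17)), (np.float64(0.65), np.float64(0.17))]
-0.6 [(np.float64(0.35), np.float64(0.16)), (np.float64(0.45), np.float64(0.17)), (np.float64(0.55), np.float64(0.17)), (np.float64(0.65), np.float64(0.16)), (np.float64(0.75), np.float64(0.14))]
-0.55 [(np.float64(0.75), np.float64(0.14))]
-0.5 [(np.float64(0.75), np.float64(0.14))]
-0.45 [(np.float64(0.55), np.float64(0.08)), (np.float64(0.65), np.float64(0.08)), (np.float64(0.75), np.float64(0.14))]
-0.4 [(np.float64(0.45), np.float64(0.09)), (np.float64(0.55), np.float64(0.09)), (np.float64(0.65), np.float64(0.09)), (np.float64(0.75), np.float64(0.14))]
[ 0.54938431 -0.2702855   0.24837934]
[[0.084, 0.016, 0.161,
[... 572 characters left out ...]
1, -0.0, 0.067, -0.0]] max step 0.016
[[-0.059, 0.0, -0.055, -0.0, 0.013, 0.0], [-0.124, 0.0, -0.106, -0.0, 0.027, 0.0], [-0.194, 0.0, -0.153, 0.0, 0.04, -0.0], [-0.268, 0.0, -0.194, 0.0, 0.053, -0.0], [-0.347, 0.0, -0.229, 0.0, 0.067, -0.0]] max step 0.017
[[-0.074, -0.0, -0.045, -0.0, 0.013, 0.0], [-0.153, 0.0, -0.085, -0.0, 0.027, 0.0], [-0.235, -0.0, -0.119, 0.0, 0.04, 0.0], [-0.321, 0.0, -0.146, -0.0, 0.053, 0.0], [-0.41, 0.0, -0.166, -0.0, 0.067, 0.0]] max step 0.018
[[-0.086, -0.0, -0.032, 0.0, 0.013, -0.0], [-0.174, 0.0, -0.057, 0.0, 0.027, 0.0], [-0.265, 0.0, -0.075, 0.0, 0.04, 0.0], [-0.358, -0.0, -0.085, -0.0, 0.053, -0.0], [-0.452, -0.0, -0.088, -0.0, 0.067, -0.0]] max step 0.019
```

>>> jog_arm([
  [0.084,0.016,0.161,0,0,0],
  [0.084,0.016,0.336,0,0,0],
  [0.084,0.015,0.511,0,0,0],
  [0.084,0.015,0.611,0,0,0],
  [0.084,0.015,0.661,0,0,0],
])

```text
t: 19.27
tool_pos: [0.5485, -0.2675, 0.2644]
ee_rot: [[0.176, 0.984, -0.004], [0.984, -0.176, 0.003], [0.002, -0.004, -1.0]]
ft_force: [-0.2, -0.5, -1.0]
gripper_width: 0.0855
finger_force: 0.0
```

>>> jog_arm([
  [0,0,0.025,0,0,0],
  [0,0,0.065,0,0,0],
  [0,0,0.1,0,0,0],
  [0,0,0.1,0,0,0],
  [0,0,0.1,0,0,0],
])

```text
t: 19.68
tool_pos: [0.5489, -0.2712, 0.2478]
ee_rot: [[0.181, 0.984, 0.001], [0.984, -0.181, -0.001], [-0.0, 0.001, -1.0]]
ft_force: [-0.5, 0.3, -0.6]
gripper_width: 0.0855
finger_force: 0.0
```

>>> jog_arm([
  [0,0,0,0,0,0],
  [0,0,0,0,0,0],
  [0,0,0,0,0,0],
  [0,0,0,0,0,0],
  [0,0,0,0,0,0],
], fingers=1, squeeze=30)

```text
t: 20.1
tool_pos: [0.5486, -0.2712, 0.2474]
ee_rot: [[0.181, 0.983, 0.001], [0.983, -0.181, -0.0], [-0.0, 0.001, -1.0]]
ft_force: [-0.3, -0.3, 0.7]
gripper_width: 0.0448
finger_force: 34.6
```

>>> jog_arm([
  [-0.042,0,-0.061,0,0.013,0],
  [-0.09,0,-0.119,0,0.027,0],
  [-0.144,0,-0.173,0,0.04,0],
  [-0.204,0,-0.224,0,0.053,0],
  [-0.269,0,-0.271,0,0.067,0],
])

```text
t: 20.52
tool_pos: [0.5387, -0.3242, 0.3012]
ee_rot: [[0.176, 0.984, 0.039], [0.961, -0.181, 0.207], [0.211, 0.001, -0.977]]
ft_force: [1.7, -1.5, -4.5]
gripper_width: 0.0451
finger_force: 34.5
```

>>> jog_arm([
  [-0.059,0,-0.055,0,0.013,0],
  [-0.124,0,-0.106,0,0.027,0],
  [-0.194,0,-0.153,0,0.04,0],
  [-0.268,0,-0.194,0,0.053,0],
  [-0.347,0,-0.229,0,0.067,0],
])

```text
t: 20.93
tool_pos: [0.5249, -0.3999, 0.3308]
ee_rot: [[0.164, 0.984, 0.074], [0.896, -0.18, 0.405], [0.412, 0.0, -0.911]]
ft_force: [2.2, 0.3, -5.5]
gripper_width: 0.045
finger_force: 34.9
```

>>> jog_arm([
  [-0.074,0,-0.045,0,0.013,0],
  [-0.153,0,-0.085,0,0.027,0],
  [-0.235,0,-0.119,0,0.04,0],
  [-0.321,0,-0.146,0,0.053,0],
  [-0.41,0,-0.166,0,0.067,0],
])

```text
t: 21.35
tool_pos: [0.5093, -0.4861, 0.3273]
ee_rot: [[0.144, 0.984, 0.106], [0.791, -0.179, 0.586], [0.595, -0.001, -0.804]]
ft_force: [1.8, 3.2, -3.7]
gripper_width: 0.0451
finger_force: 34.7
```

>>> jog_arm([
  [-0.086,0,-0.032,0,0.013,0],
  [-0.174,0,-0.057,0,0.027,0],
  [-0.265,0,-0.075,0,0.04,0],
  [-0.358,0,-0.085,0,0.053,0],
  [-0.452,0,-0.088,0,0.067,0],
])

```text
t: 21.77
tool_pos: [0.4943, -0.5682, 0.2884]
ee_rot: [[0.118, 0.984, 0.134], [0.65, -0.179, 0.738], [0.75, -0.0, -0.661]]
ft_force: [0.8, 3.8, -2.0]
gripper_width: 0.0456
finger_force: 34.3
```

>>> jog_arm([
  [0,0,0,0,0,0],
  [0,0,0,0,0,0],
  [0,0,0,0,0,0],
  [0,0,0,0,0,0],
], fingers=-1)

```text
t: 22.1
tool_pos: [0.4947, -0.5682, 0.2911]
ee_rot: [[0.118, 0.984, 0.135], [0.657, -0.18, 0.733], [0.745, 0.002, -0.667]]
ft_force: [0.8, 0.4, 0.4]
gripper_width: 0.0852
finger_force: 0.0
```

>>> jog_arm([
  [0,0,-0.15,0,0,0],
  [0,0,-0.3,0,0,0],
  [0,0,-0.45,0,0,0],
  [0.15,0,-0.55,0,0,0],
  [0.3,0,-0.65,0,0,0],
])

```text
t: 22.52
tool_pos: [0.4824, -0.6258, 0.4202]
ee_rot: [[0.124, 0.983, 0.134], [0.655, -0.183, 0.734], [0.746, -0.003, -0.666]]
ft_force: [0.8, 0.1, 0.1]
gripper_width: 0.0854
finger_force: 0.0
```

```bash
python3 - <<'E'
from h import *
from scipy.spatial.transform import Slerp
s=state();p=np.array(s["tool_pos"]);Rm=np.array(s["ee_rot"]);print(p,s["gripper_width"],np.round(s["qpos"]))
E=(np.array([.5435,-.32,.42]),down(79.5));n=10
S=Slerp([0,1],R.from_matrix([Rm,E[1]]))
rows([(p+(E[0]-p)*k+np.array([0,0,.05*np.sin(np.pi*k)]),S(k).as_matrix()) for k in np.arange(1,n+1)/n])
E
```

```text
[ 0.48241649 -0.62580817  0.42023791] 0.08536925579055993 [ 58.  49.  -7.  52. -31. 111.  39.]
[[0.161, 0.002, 0.065, -0.0, -0.027, -0.0], [0.317, 0.004, 0.135, -0.0, -0.054, -0.0], [0.462, 0.006, 0.214, -0.0, -0.08, -0.0], [0.592, 0.007, 0.307, -0.0, -0.107, -0.0], [0.705, 0.009, 0.415, -0.0, -0.134, -0.0]] max step 0.035
[[0.137, 0.002, 0.075, -0.0, -0.027, -0.0], [0.265, 0.004, 0.171, -0.0, -0.054, -0.0], [0.385, 0.006, 0.285, -0.0, -0.08, -0.0], [0.498, 0.009, 0.413, -0.0, -0.107, -0.0], [0.609, 0.011, 0.547, -0.0, -0.134, -0.0]] max step 0.035
```

>>> jog_arm([
  [0.161,0.002,0.065,0,-0.027,0],
  [0.317,0.004,0.135,0,-0.054,0],
  [0.462,0.006,0.214,0,-0.08,0],
  [0.592,0.007,0.307,0,-0.107,0],
  [0.705,0.009,0.415,0,-0.134,0],
])

```text
t: 22.93
tool_pos: [0.5139, -0.4694, 0.4751]
ee_rot: [[0.161, 0.984, 0.078], [0.901, -0.179, 0.394], [0.402, 0.007, -0.916]]
ft_force: [-0.3, 0.9, 0.9]
gripper_width: 0.0854
finger_force: 0.0
```

>>> jog_arm([
  [0.137,0.002,0.075,0,-0.027,0],
  [0.265,0.004,0.171,0,-0.054,0],
  [0.385,0.006,0.285,0,-0.08,0],
  [0.498,0.009,0.413,0,-0.107,0],
  [0.609,0.011,0.547,0,-0.134,0],
])

```text
t: 23.35
tool_pos: [0.544, -0.3165, 0.4233]
ee_rot: [[0.179, 0.984, 0.006], [0.984, -0.179, -0.006], [-0.005, 0.007, -1.0]]
ft_force: [0.0, -0.6, -0.0]
gripper_width: 0.0852
finger_force: 0.0
```

```bash
python3 - <<'E'
from h import *
s=state();print(s["tool_pos"],s["ee_rot"][:2,0],np.round(s["qpos"]))
cal=calibration("wrist");im,d=capture("wrist");cv2.imwrite("pics/w7.png",im)
seg("wrist","box1_center",(im,d),5)
c=capture("top");seg("top","outer_tab",c);seg("top","inner_tab",c);seg("top","roll_center",c);seg("top","cleaner",c)
E
```

```text
[ 0.54397478 -0.31646427  0.4232883 ] [0.17870462 0.98388802] [30. 19. -4. 93.  2. 67. 15.]
box1_center [331.   2.] 0.68 1368 [ 0.573 -0.162  0.087] [ 0.5658 -0.1611] [0.003 0.25 ] 80.5
box1_center [364.  87.] 0.62 3433 [ 0.601 -0.231  0.055] [ 0.601  -0.2322] [0.059 0.044] 80.6
outer_tab [223. 185.] 0.75 9274 [0.595 0.208 0.065] [0.5599 0.2146] [0.209 0.284] 81.7
inner_tab [457. 217.] 0.57 973 [ 0.481 -0.4    0.176] [ 0.4357 -0.3372] [0.117 0.252] 23.7
roll_center [359. 172.] 0.65 2120 [ 0.576 -0.11   0.191] [ 0.5762 -0.1105] [0.017 0.046] 78.1
cleaner [314. 236.] 0.78 304 [ 0.417 -0.036  0.149] [ 0.4167 -0.0357] [0.022 0.021] 45.4
```

View pics/w7.png

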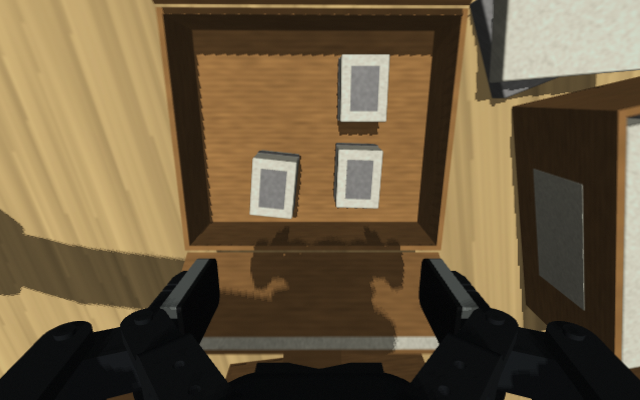

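The wrist view shows three boxes, at (364,87), (359,176) and (275,185), and both flaps lie open. I measure the boxes from their top faces by height.

```bash
cat >> h.py <<'E'
def boxes(cam="wrist",lo=.048,hi=.068,reg=(.40,.68,-.40,-.16)):
    cal=calibration(cam);im,d=capture(cam)
    v,u=np.mgrid[0:400,0:640];K=np.array(cal["mtx"])
    pts=cv2.undistortPoints(np.c_[u.ravel(),v.ravel()].astype(np.float64)[:,None],K,np.array([cal["k1"],0,0,0,0.]))[:,0]
    dd=d.ravel();P=np.c_[pts*dd[:,None],dd];Rm=cv2.Rodrigues(np.array(cal["rvec"],float))[0]
    W=(P-np.array(cal["tvec"]).ravel())@Rm
    m=(dd>0)&(W[:,2]>lo)&(W[:,2]<hi)&(W[:,0]>reg[0])&(W[:,0]<reg[1])&(W[:,1]>reg[2])&(W[:,1]<reg[3])
    M=cv2.erode(m.reshape(400,640).astype(np.uint8),np.ones((3,3)))
    n,L,st,_=cv2.connectedComponentsWithStats(M);out=[]
    for i in range(1,n):
        if st[i,4]<60: continue
        q=W[(L==i).ravel()];(c,wh,a)=cv2.minAreaRect(q[:,:2].astype(np.float32))
        if min(wh)<.02 or max(wh)>.09: continue
        if wh[0]<wh[1]: a+=90
        print(cam,st[i,4],"c",np.round(c,4),"long,short",np.round(sorted(wh)[::-1],3),"long axis deg",round(a%180,1),"z",round(np.median(q[:,2]),4))
    return im,d
E
python3 - <<'E'
from h import *
print(state()["tool_pos"]);boxes();boxes();boxes("top")
E
```

```text
[ 0.54315046 -0.32105963  0.42208605]
wrist 3019 c [ 0.6019 -0.2468] long,short [0.058 0.043] long axis deg 79.8 z 0.0601
wrist 2390 c [ 0.5843 -0.3309] long,short [0.059 0.042] long axis deg 77.8 z 0.06
wrist 2377 c [ 0.4979 -0.325 ] long,short [0.059 0.042] long axis deg 73.5 z 0.06
wrist 3013 c [ 0.602  -0.2471] long,short [0.058 0.043] long axis deg 80.4 z 0.0601
wrist 2378 c [ 0.5843 -0.3309] long,short [0.059 0.042] long axis deg 77.5 z 0.06
wrist 2361 c [ 0.4979 -0.325 ] long,short [0.059 0.042] long axis deg 73.3 z 0.06
top 281 c [ 0.5988 -0.2455] long,short [0.055 0.04 ] long axis deg 78.9 z 0.0595
top 275 c [ 0.5817 -0.3291] long,short [0.054 0.04 ] long axis deg 77.4 z 0.0592
top 256 c [ 0.4949 -0.3229] long,short [0.053 0.039] long axis deg 73.4 z 0.0593
```

```bash
cat >> h.py <<'E'
def wp(pts,start=None):
    """pts: list of (x,y,z,yaw): one call each, one pose repeated 5 rows or ramped; prints target row"""
    if start is None: s=state();start=(np.array(s["tool_pos"]),np.array(s["ee_rot"]))
    for q in pts:
        E=(np.array(q[:3]),down(q[3]));r=[round(float(v),3) for v in list(start[1].T@(E[0]-start[0])/.2)+list(R.from_matrix(start[1].T@E[1]).as_rotvec()/np.pi)]
        print(q,r,"mm",round(1000*np.linalg.norm(E[0]-start[0])));start=E
E
python3 - <<'E'
from h import *
A=(.601,-.2465);ya=79.5
print("A");wp([(*A,.30,ya),(*A,.215,ya),(*A,.197,ya),(*A,.33,ya),(*A,.42,ya),(.619,-.084,.42,80.5),(.637,.079,.42,81.5),(.6564,.2414,.42,82),(.6564,.2414,.29,82),(.6564,.2414,.258,82)])
E
```

```text
A
(0.601, -0.2465, 0.3, 79.5) [0.422, 0.215, 0.606, 0.0, 0.0, -0.001] mm 154
(0.601, -0.2465, 0.215, 79.5) [0.0, 0.0, 0.425, 0.0, 0.0, 0.0] mm 85
(0.601, -0.2465, 0.197, 79.5) [0.0, 0.0, 0.09, 0.0, 0.0, 0.0] mm 18
(0.601, -0.2465, 0.33, 79.5) [0.0, 0.0, -0.665, 0.0, 0.0, 0.0] mm 133
(0.601, -0.2465, 0.42, 79.5) [0.0, 0.0, -0.45, 0.0, 0.0, 0.0] mm 90
(0.619, -0.084, 0.42, 80.5) [0.815, -0.06, 0.0, 0.0, 0.0, -0.006] mm 163
(0.637, 0.079, 0.42, 81.5) [0.819, -0.046, 0.0, 0.0, 0.0, -0.006] mm 164
(0.6564, 0.2414, 0.42, 82) [0.817, -0.024, 0.0, 0.0, 0.0, -0.003] mm 164
(0.6564, 0.2414, 0.29, 82) [0.0, 0.0, 0.65, 0.0, 0.0, 0.0] mm 130
(0.6564, 0.2414, 0.258, 82) [0.0, 0.0, 0.16, 0.0, 0.0, 0.0] mm 32
```

>>> jog_arm([
  [0.422,0.215,0.2,0,0,0],
  [0.422,0.215,0.4,0,0,0],
  [0.422,0.215,0.606,0,0,0],
  [0.422,0.215,0.606,0,0,0],
  [0.422,0.215,0.606,0,0,0],
], fingers=-0.55)

```text
t: 24.27
tool_pos: [0.5997, -0.2395, 0.2904]
ee_rot: [[0.176, 0.984, -0.013], [0.984, -0.176, 0.008], [0.006, -0.015, -1.0]]
ft_force: [-2.1, 2.0, -1.3]
gripper_width: 0.0665
finger_force: 0.0
```

>>> jog_arm([
  [0,0,0.12,0,0,0],
  [0,0,0.24,0,0,0],
  [0,0,0.34,0,0,0],
  [0,0,0.41,0,0,0],
  [0,0,0.425,0,0,0],
])

```text
t: 24.68
tool_pos: [0.5999, -0.2457, 0.2125]
ee_rot: [[0.183, 0.983, -0.004], [0.983, -0.183, 0.0], [-0.0, -0.004, -1.0]]
ft_force: [0.1, 0.2, -0.4]
gripper_width: 0.0656
finger_force: 0.0
```

>>> jog_arm([
  [0,0,0.04,0,0,0],
  [0,0,0.08,0,0,0],
  [0,0,0.09,0,0,0],
  [0,0,0.09,0,0,0],
])

```text
t: 25.02
tool_pos: [0.6013, -0.2442, 0.1962]
ee_rot: [[0.181, 0.983, -0.0], [0.983, -0.181, 0.0], [0.0, -0.0, -1.0]]
ft_force: [1.2, 0.5, 0.6]
gripper_width: 0.066
finger_force: 0.0
```

>>> jog_arm([
  [0,0,0,0,0,0],
  [0,0,0,0,0,0],
  [0,0,0,0,0,0],
  [0,0,0,0,0,0],
  [0,0,0,0,0,0],
], fingers=1, squeeze=60)

```text
t: 25.43
tool_pos: [0.6019, -0.2442, 0.1972]
ee_rot: [[0.181, 0.984, 0.002], [0.984, -0.181, -0.001], [-0.0, 0.002, -1.0]]
ft_force: [-0.2, -0.5, 2.7]
gripper_width: 0.0435
finger_force: 61.7
```

>>> jog_arm([
  [0,0,-0.1,0,0,0],
  [0,0,-0.25,0,0,0],
  [0,0,-0.4,0,0,0],
  [0,0,-0.55,0,0,0],
  [0,0,-0.665,0,0,0],
])

```text
t: 25.85
tool_pos: [0.601, -0.244, 0.3307]
ee_rot: [[0.181, 0.984, 0.0], [0.984, -0.181, -0.0], [-0.0, 0.0, -1.0]]
ft_force: [1.3, -0.4, -1.1]
gripper_width: 0.0434
finger_force: 61.5
```

>>> jog_arm([
  [0,0,-0.15,0,0,0],
  [0,0,-0.3,0,0,0],
  [0,0,-0.45,0,0,0],
  [0,0,-0.45,0,0,0],
])

```text
t: 26.18
tool_pos: [0.6028, -0.2446, 0.4265]
ee_rot: [[0.181, 0.983, 0.011], [0.983, -0.181, -0.004], [-0.002, 0.012, -1.0]]
ft_force: [2.0, -1.4, -0.7]
gripper_width: 0.0432
finger_force: 61.8
```

>>> jog_arm([
  [0.815,-0.06,0,0,0,-0.006],
  [0.815,-0.06,0,0,0,-0.006],
  [0.815,-0.06,0,0,0,-0.006],
  [0.815,-0.06,0,0,0,-0.006],
])

```text
t: 26.52
tool_pos: [0.6181, -0.0792, 0.4172]
ee_rot: [[0.162, 0.987, -0.003], [0.987, -0.162, 0.001], [0.001, -0.003, -1.0]]
ft_force: [1.2, 0.8, -1.6]
gripper_width: 0.0433
finger_force: 61.7
```

>>> jog_arm([
  [0.819,-0.046,0,0,0,-0.006],
  [0.819,-0.046,0,0,0,-0.006],
  [0.819,-0.046,0,0,0,-0.006],
  [0.819,-0.046,0,0,0,-0.006],
])

```text
t: 26.85
tool_pos: [0.6355, 0.084, 0.4171]
ee_rot: [[0.143, 0.99, -0.003], [0.99, -0.143, 0.0], [-0.0, -0.003, -1.0]]
ft_force: [1.4, 0.6, -1.8]
gripper_width: 0.0437
finger_force: 61.7
```

>>> jog_arm([
  [0.16,-0.005,0,0,0,-0.003],
  [0.34,-0.01,0,0,0,-0.003],
  [0.52,-0.015,0,0,0,-0.003],
  [0.68,-0.02,0,0,0,-0.003],
  [0.81,-0.024,0,0,0,-0.003],
])

```text
t: 27.27
tool_pos: [0.6537, 0.246, 0.4167]
ee_rot: [[0.131, 0.991, -0.004], [0.991, -0.131, 0.001], [0.0, -0.004, -1.0]]
ft_force: [-0.5, 1.2, -2.5]
gripper_width: 0.0432
finger_force: 61.7
```

>>> jog_arm([
  [0,0,0.15,0,0,0],
  [0,0,0.3,0,0,0],
  [0,0,0.45,0,0,0],
  [0,0,0.57,0,0,0],
  [0,0,0.65,0,0,0],
])

```text
t: 27.68
tool_pos: [0.6527, 0.2414, 0.2829]
ee_rot: [[0.134, 0.991, -0.008], [0.991, -0.134, -0.004], [-0.005, -0.008, -1.0]]
ft_force: [-0.7, -0.0, -3.5]
gripper_width: 0.0432
finger_force: 61.7
```

```bash
python3 - <<'E'
from h import *
s=state();print(s["tool_pos"],s["gripper_width"],s["finger_force"],np.round(s["qpos"]));wp([(.6564,.2414,.258,82)])
im,d=capture("wrist");cal=calibration("wrist");cv2.imwrite("pics/w8.png",im);seg("wrist","box1_center",(im,d),2)
E
```

```text
[0.65269501 0.24140314 0.2829141 ] 0.043159333406220565 61.70870304107666 [-12.  35. -16.  89.  10.  58. -39.]
(0.6564, 0.2414, 0.258, 82) [0.003, 0.019, 0.124, -0.003, 0.002, 0.002] mm 25
box1_center [319. 280.] 0.7 20019 [0.651 0.244 0.142] [0.6501 0.2407] [0.055 0.045] 82.5
```

View pics/w8.png

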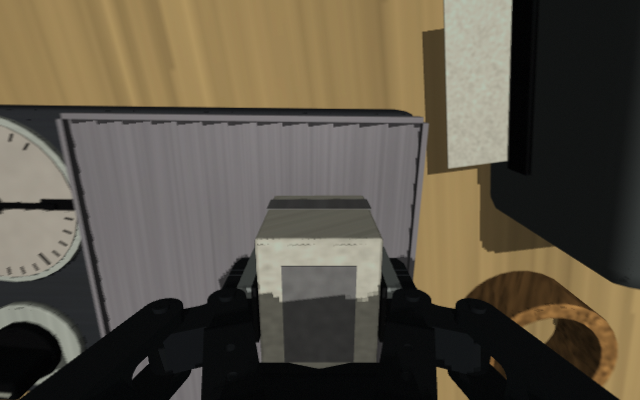

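The wrist view shows the box held squarely at (319,280) over the far-left part of the pan, with the needle still on zero. Lowering it.

>>> jog_arm([
  [0,0,0.04,0,0,0],
  [0,0,0.08,0,0,0],
  [0,0,0.12,0,0,0],
  [0,0,0.15,0,0,0],
  [0,0,0.15,0,0,0],
])

```text
t: 28.2
tool_pos: [0.6544, 0.2422, 0.2578]
ee_rot: [[0.134, 0.991, -0.002], [0.991, -0.134, -0.001], [-0.001, -0.002, -1.0]]
ft_force: [-0.9, -0.1, -2.1]
gripper_width: 0.0434
finger_force: 61.6
```

>>> jog_arm([
  [0,0,0.01,0,0,0],
  [0,0,0.01,0,0,0],
])

```text
t: 28.37
tool_pos: [0.6551, 0.2426, 0.2573]
ee_rot: [[0.134, 0.991, 0.0], [0.991, -0.134, 0.0], [0.0, 0.0, -1.0]]
ft_force: [-0.2, -0.2, -1.6]
gripper_width: 0.0431
finger_force: 61.6
```

>>> jog_arm([
  [0,0,0.01,0,0,0],
  [0,0,0.015,0,0,0],
  [0,0,0.015,0,0,0],
])

```text
t: 28.62
tool_pos: [0.6554, 0.2428, 0.2551]
ee_rot: [[0.134, 0.991, 0.002], [0.991, -0.134, 0.001], [0.001, 0.002, -1.0]]
ft_force: [0.8, -0.4, 0.8]
gripper_width: 0.0431
finger_force: 61.8
```

>>> jog_arm([
  [0,0,0,0,0,0],
  [0,0,0,0,0,0],
  [0,0,0,0,0,0],
], fingers=-0.45)

```text
t: 28.87
tool_pos: [0.6552, 0.2426, 0.2547]
ee_rot: [[0.134, 0.991, 0.001], [0.991, -0.134, 0.0], [0.0, 0.001, -1.0]]
ft_force: [-0.5, -0.3, -0.4]
gripper_width: 0.0619
finger_force: 0.0
```

>>> jog_arm([
  [0,0,-0.1,0,0,0],
  [0,0,-0.28,0,0,0],
  [0,0,-0.46,0,0,0],
  [0,0,-0.64,0,0,0],
  [0,0,-0.82,0,0,0],
])

```text
t: 29.28
tool_pos: [0.6547, 0.2424, 0.4199]
ee_rot: [[0.134, 0.991, 0.0], [0.991, -0.134, 0.0], [0.0, 0.0, -1.0]]
ft_force: [0.7, 0.4, 0.4]
gripper_width: 0.062
finger_force: 0.0
```

```bash
python3 - <<'E'
from h import *
boxes("wrist",.108,.13,(.45,.8,.05,.35))
s=state();print(s["tool_pos"])
B=(.583,-.33);yb=78
wp([(.633,.07,.42,81),(.61,-.1,.42,80),(.596,-.25,.42,79),(*B,.33,yb),(*B,.215,yb),(*B,.197,yb),(*B,.33,yb),(*B,.42,yb),(.603,-.17,.42,79.5),(.623,-.01,.42,81),(.6436,.1524,.42,82),(.6436,.1524,.29,82),(.6436,.1524,.258,82)])
E
```

```text
wrist 3443 c [0.6559 0.2409] long,short [0.059 0.042] long axis deg 82.3 z 0.1181
[0.65667134 0.24356512 0.4302901 ]
(0.633, 0.07, 0.42, 81) [-0.876, -0.001, 0.045, 0.004, -0.003, 0.007] mm 175
(0.61, -0.1, 0.42, 80) [-0.858, 0.019, 0.0, 0.0, 0.0, 0.006] mm 172
(0.596, -0.25, 0.42, 79) [-0.751, 0.061, 0.0, 0.0, 0.0, 0.006] mm 151
(0.583, -0.33, 0.33, 78) [-0.405, 0.013, 0.45, 0.0, 0.0, 0.006] mm 121
(0.583, -0.33, 0.215, 78) [0.0, 0.0, 0.575, 0.0, 0.0, 0.0] mm 115
(0.583, -0.33, 0.197, 78) [0.0, 0.0, 0.09, 0.0, 0.0, 0.0] mm 18
(0.583, -0.33, 0.33, 78) [0.0, 0.0, -0.665, 0.0, 0.0, 0.0] mm 133
(0.583, -0.33, 0.42, 78) [0.0, 0.0, -0.45, 0.0, 0.0, 0.0] mm 90
(0.603, -0.17, 0.42, 79.5) [0.803, -0.069, 0.0, 0.0, 0.0, -0.008] mm 161
(0.623, -0.01, 0.42, 81) [0.805, -0.047, 0.0, 0.0, 0.0, -0.008] mm 161
(0.6436, 0.1524, 0.42, 82) [0.818, -0.025, 0.0, 0.0, 0.0, -0.006] mm 164
(0.6436, 0.1524, 0.29, 82) [0.0, 0.0, 0.65, 0.0, 0.0, 0.0] mm 130
(0.6436, 0.1524, 0.258, 82) [0.0, 0.0, 0.16, 0.0, 0.0, 0.0] mm 32
```

Box A stands on the pan. Next is box B.

>>> jog_arm([
  [-0.876,0,0.02,0,0,0.006],
  [-0.876,0,0.02,0,0,0.006],
  [-0.876,0,0.02,0,0,0.006],
  [-0.876,0,0.02,0,0,0.006],
  [-0.876,0,0.02,0,0,0.006],
])

```text
t: 29.75
tool_pos: [0.6312, 0.0579, 0.4139]
ee_rot: [[0.166, 0.986, -0.001], [0.986, -0.166, -0.008], [-0.008, 0.001, -1.0]]
ft_force: [0.8, -2.6, -1.1]
gripper_width: 0.0614
finger_force: 0.0
```

>>> jog_arm([
  [-0.858,0.019,0,0,0,0.006],
  [-0.858,0.019,0,0,0,0.006],
  [-0.858,0.019,0,0,0,0.006],
  [-0.858,0.019,0,0,0,0.006],
  [-0.858,0.019,0,0,0,0.006],
])

```text
t: 30.17
tool_pos: [0.607, -0.1131, 0.4142]
ee_rot: [[0.186, 0.982, -0.001], [0.982, -0.186, -0.008], [-0.008, 0.0, -1.0]]
ft_force: [-0.3, -2.4, 0.5]
gripper_width: 0.0618
finger_force: 0.0
```

>>> jog_arm([
  [-0.751,0.061,0,0,0,0.006],
  [-0.751,0.061,0,0,0,0.006],
  [-0.751,0.061,0,0,0,0.006],
  [-0.751,0.061,0,0,0,0.006],
  [-0.751,0.061,0,0,0,0.006],
], fingers=-0.55)

```text
t: 30.58
tool_pos: [0.5923, -0.2612, 0.414]
ee_rot: [[0.203, 0.979, -0.001], [0.979, -0.203, -0.007], [-0.007, -0.0, -1.0]]
ft_force: [-0.2, -1.3, -0.4]
gripper_width: 0.0665
finger_force: 0.0
```

>>> jog_arm([
  [-0.15,0.005,0.15,0,0,0.006],
  [-0.3,0.01,0.3,0,0,0.006],
  [-0.405,0.013,0.45,0,0,0.006],
  [-0.405,0.013,0.45,0,0,0.006],
  [-0.405,0.013,0.45,0,0,0.006],
])

```text
t: 31.0
tool_pos: [0.5803, -0.3328, 0.3206]
ee_rot: [[0.213, 0.977, -0.006], [0.977, -0.213, 0.002], [0.001, -0.007, -1.0]]
ft_force: [0.5, 1.1, 0.3]
gripper_width: 0.0662
finger_force: 0.0
```

```bash
python3 - <<'E'
from h import *
s=state();print(s["tool_pos"],s["gripper_width"]);im,d=boxes("wrist");B=(.583,-.33);yb=78;wp([(*B,.215,yb)])
E
```

```text
[ 0.58027014 -0.33278771  0.32060833] 0.06619951553257206
wrist 4664 c [ 0.5848 -0.3309] long,short [0.059 0.042] long axis deg 77.9 z 0.0599
wrist 4652 c [ 0.4982 -0.3252] long,short [0.059 0.043] long axis deg 73.4 z 0.0599
(0.583, -0.33, 0.215, 78) [0.005, 0.004, 0.54, -0.001, -0.0, -0.001] mm 108
```

>>> jog_arm([
  [0.007,0.015,0.16,0,0,0],
  [0.007,0.015,0.32,0,0,0],
  [0.007,0.015,0.44,0,0,0],
  [0.007,0.015,0.52,0,0,0],
  [0.007,0.015,0.54,0,0,0],
])

```text
t: 31.47
tool_pos: [0.5862, -0.3274, 0.2144]
ee_rot: [[0.205, 0.979, -0.002], [0.979, -0.205, 0.003], [0.003, -0.003, -1.0]]
ft_force: [-1.0, 0.2, -0.7]
gripper_width: 0.0662
finger_force: 0.0
```

>>> jog_arm([
  [0,0,0.04,0,0,0],
  [0,0,0.08,0,0,0],
  [0,0,0.1,0,0,0],
  [0,0,0.1,0,0,0],
])

```text
t: 31.8
tool_pos: [0.5858, -0.3303, 0.1963]
ee_rot: [[0.208, 0.978, 0.0], [0.978, -0.208, 0.0], [0.0, 0.0, -1.0]]
ft_force: [0.7, -0.3, -0.1]
gripper_width: 0.0664
finger_force: 0.0
```

>>> jog_arm([
  [0,0,0,0,0,0],
  [0,0,0,0,0,0],
  [0,0,0,0,0,0],
  [0,0,0,0,0,0],
  [0,0,0,0,0,0],
], fingers=1)

```text
t: 32.22
tool_pos: [0.586, -0.331, 0.1973]
ee_rot: [[0.209, 0.978, 0.002], [0.978, -0.209, -0.001], [-0.001, 0.002, -1.0]]
ft_force: [-0.7, -0.9, 3.0]
gripper_width: 0.0434
finger_force: 62.5
```

>>> jog_arm([
  [0,0,-0.1,0,0,0],
  [0,0,-0.25,0,0,0],
  [0,0,-0.4,0,0,0],
  [0,0,-0.55,0,0,0],
  [0,0,-0.665,0,0,0],
])

```text
t: 32.63
tool_pos: [0.5855, -0.3306, 0.3308]
ee_rot: [[0.209, 0.978, 0.001], [0.978, -0.209, -0.0], [-0.0, 0.001, -1.0]]
ft_force: [-0.4, -1.4, -1.3]
gripper_width: 0.0434
finger_force: 62.0
```

>>> jog_arm([
  [0,0,-0.15,0,0,0],
  [0,0,-0.3,0,0,0],
  [0,0,-0.45,0,0,0],
  [0,0,-0.45,0,0,0],
])

```text
t: 32.97
tool_pos: [0.5871, -0.3314, 0.4268]
ee_rot: [[0.209, 0.978, 0.012], [0.978, -0.209, -0.006], [-0.003, 0.013, -1.0]]
ft_force: [0.6, -0.7, 0.2]
gripper_width: 0.0432
finger_force: 62.3
```

>>> jog_arm([
  [0.803,-0.075,0,0,0,-0.008],
  [0.803,-0.075,0,0,0,-0.008],
  [0.803,-0.075,0,0,0,-0.008],
  [0.803,-0.075,0,0,0,-0.008],
])

```text
t: 33.3
tool_pos: [0.6039, -0.1672, 0.4173]
ee_rot: [[0.183, 0.983, -0.002], [0.983, -0.183, 0.002], [0.002, -0.003, -1.0]]
ft_force: [2.8, 0.9, -2.0]
gripper_width: 0.0433
finger_force: 62.1
```

>>> jog_arm([
  [0.805,-0.05,0,0,0,-0.008],
  [0.805,-0.05,0,0,0,-0.008],
  [0.805,-0.05,0,0,0,-0.008],
  [0.805,-0.05,0,0,0,-0.008],
])

```text
t: 33.63
tool_pos: [0.6234, -0.0069, 0.4174]
ee_rot: [[0.157, 0.988, -0.002], [0.988, -0.157, 0.001], [0.001, -0.003, -1.0]]
ft_force: [0.6, -1.0, -2.8]
gripper_width: 0.0433
finger_force: 62.1
```

>>> jog_arm([
  [0.16,-0.005,0,0,0,-0.006],
  [0.34,-0.01,0,0,0,-0.006],
  [0.52,-0.015,0,0,0,-0.006],
  [0.68,-0.02,0,0,0,-0.006],
  [0.818,-0.028,0,0,0,-0.006],
])

```text
t: 34.05
tool_pos: [0.6439, 0.1552, 0.4171]
ee_rot: [[0.138, 0.99, -0.003], [0.99, -0.138, 0.001], [0.0, -0.003, -1.0]]
ft_force: [0.7, -0.6, -2.3]
gripper_width: 0.0434
finger_force: 62.1
```

>>> jog_arm([
  [0,0,0.15,0,0,0],
  [0,0,0.3,0,0,0],
  [0,0,0.45,0,0,0],
  [0,0,0.57,0,0,0],
  [0,0,0.65,0,0,0],
])

```text
t: 34.47
tool_pos: [0.6424, 0.1513, 0.2835]
ee_rot: [[0.14, 0.99, -0.008], [0.99, -0.14, -0.002], [-0.003, -0.008, -1.0]]
ft_force: [-0.6, -0.6, -2.2]
gripper_width: 0.0431
finger_force: 62.2
```

```bash
python3 - <<'E'
from h import *
s=state();print(s["tool_pos"],s["gripper_width"],s["finger_force"]);wp([(.6436,.1524,.256,82)])
c=capture("wrist");seg("wrist","box1_center",c,3)
E
```

```text
[0.64242855 0.15134514 0.2835057 ] 0.04309347125283559 62.15509057044983
(0.6436, 0.1524, 0.256, 82) [0.006, 0.006, 0.137, -0.002, 0.001, -0.0] mm 28
box1_center [324.  64.] 0.61 15557 [0.653 0.233 0.115] [0.6531 0.2324] [0.045 0.044] 82.1
```

>>> jog_arm([
  [0,0,0.04,0,0,0],
  [0,0,0.08,0,0,0],
  [0,0,0.12,0,0,0],
  [0,0,0.15,0,0,0],
  [0,0,0.16,0,0,0],
])

```text
t: 34.98
tool_pos: [0.6444, 0.152, 0.2563]
ee_rot: [[0.141, 0.99, -0.001], [0.99, -0.141, -0.0], [-0.0, -0.001, -1.0]]
ft_force: [-0.2, 0.8, -2.4]
gripper_width: 0.0435
finger_force: 62.1
```

>>> jog_arm([
  [0,0,0.01,0,0,0],
  [0,0,0.018,0,0,0],
  [0,0,0.018,0,0,0],
])

```text
t: 35.23
tool_pos: [0.6447, 0.1521, 0.2541]
ee_rot: [[0.141, 0.99, 0.0], [0.99, -0.141, -0.0], [-0.0, 0.0, -1.0]]
ft_force: [-1.5, -0.9, 1.2]
gripper_width: 0.0432
finger_force: 62.3
```

>>> jog_arm([
  [0,0,0,0,0,0],
  [0,0,0,0,0,0],
  [0,0,0,0,0,0],
], fingers=-0.45)

```text
t: 35.48
tool_pos: [0.6452, 0.1523, 0.2544]
ee_rot: [[0.141, 0.99, 0.002], [0.99, -0.141, 0.001], [0.001, 0.002, -1.0]]
ft_force: [0.5, 0.9, -0.9]
gripper_width: 0.0618
finger_force: 0.0
```

>>> jog_arm([
  [0,0,-0.1,0,0,0],
  [0,0,-0.28,0,0,0],
  [0,0,-0.46,0,0,0],
  [0,0,-0.64,0,0,0],
  [0,0,-0.82,0,0,0],
])

```text
t: 35.9
tool_pos: [0.6446, 0.1522, 0.4197]
ee_rot: [[0.14, 0.99, 0.001], [0.99, -0.14, 0.0], [0.001, 0.001, -1.0]]
ft_force: [0.9, -0.7, -0.2]
gripper_width: 0.062
finger_force: 0.0
```

```bash
python3 - <<'E'
from h import *
boxes("wrist",.108,.13,(.45,.8,.05,.35))
s=state();print(s["tool_pos"],s["ee_rot"][:2,0])
C=(.4985,-.325);y=73.5
wp([(.607,-.007,.42,80),(.571,-.166,.42,77),(*C,.42,y),(*C,.30,y),(*C,.215,y),(*C,.195,y),(*C,.33,y),(*C,.42,y),(.519,-.145,.42,77),(.54,.035,.42,80),(.556,.2104,.42,82)])
E
```

```text
wrist 2295 c [0.7812 0.2447] long,short [0.062 0.021] long axis deg 107.4 z 0.1247
wrist 4487 c [0.6558 0.2401] long,short [0.058 0.042] long axis deg 82.8 z 0.1173
wrist 3450 c [0.6452 0.1517] long,short [0.059 0.042] long axis deg 82.0 z 0.1172
[0.64680032 0.15304921 0.42966065] [0.14072664 0.9900274 ]
(0.607, -0.007, 0.42, 80) [-0.821, -0.085, 0.042, 0.005, -0.002, 0.011] mm 165
(0.571, -0.166, 0.42, 77) [-0.814, -0.039, 0.0, 0.0, 0.0, 0.017] mm 163
(0.4985, -0.325, 0.42, 73.5) [-0.856, -0.174, 0.0, 0.0, 0.0, 0.019] mm 175
(0.4985, -0.325, 0.3, 73.5) [0.0, 0.0, 0.6, 0.0, 0.0, 0.0] mm 120
(0.4985, -0.325, 0.215, 73.5) [0.0, 0.0, 0.425, 0.0, 0.0, 0.0] mm 85
(0.4985, -0.325, 0.195, 73.5) [0.0, 0.0, 0.1, 0.0, 0.0, 0.0] mm 20
(0.4985, -0.325, 0.33, 73.5) [0.0, 0.0, -0.675, 0.0, 0.0, 0.0] mm 135
(0.4985, -0.325, 0.42, 73.5) [0.0, 0.0, -0.45, 0.0, 0.0, 0.0] mm 90
(0.519, -0.145, 0.42, 77) [0.892, -0.157, 0.0, 0.0, 0.0, -0.019] mm 181
(0.54, 0.035, 0.42, 80) [0.901, -0.1, 0.0, 0.0, 0.0, -0.017] mm 181
(0.556, 0.2104, 0.42, 82) [0.878, -0.074, 0.0, 0.0, 0.0, -0.011] mm 176
```

Both boxes stand on the pan. Now box C.

>>> jog_arm([
  [-0.821,-0.085,0,0,0,0.011],
  [-0.821,-0.085,0,0,0,0.011],
  [-0.821,-0.085,0,0,0,0.011],
  [-0.821,-0.085,0,0,0,0.011],
  [-0.821,-0.085,0,0,0,0.011],
])

```text
t: 36.37
tool_pos: [0.6034, -0.0204, 0.4177]
ee_rot: [[0.19, 0.982, -0.001], [0.982, -0.19, -0.009], [-0.009, 0.001, -1.0]]
ft_force: [-0.1, -2.0, -0.4]
gripper_width: 0.0621
finger_force: 0.0
```

>>> jog_arm([
  [-0.814,-0.039,0,0,0,0.017],
  [-0.814,-0.039,0,0,0,0.017],
  [-0.814,-0.039,0,0,0,0.017],
  [-0.814,-0.039,0,0,0,0.017],
  [-0.814,-0.039,0,0,0,0.017],
], fingers=-0.55)

```text
t: 36.78
tool_pos: [0.5656, -0.1785, 0.4178]
ee_rot: [[0.243, 0.97, -0.001], [0.97, -0.243, -0.008], [-0.008, 0.001, -1.0]]
ft_force: [-0.4, -2.9, -1.0]
gripper_width: 0.0661
finger_force: 0.0
```

>>> jog_arm([
  [-0.856,-0.174,0,0,0,0.019],
  [-0.856,-0.174,0,0,0,0.019],
  [-0.856,-0.174,0,0,0,0.019],
  [-0.856,-0.174,0,0,0,0.019],
  [-0.856,-0.174,0,0,0,0.019],
])

```text
t: 37.2
tool_pos: [0.4908, -0.3346, 0.4179]
ee_rot: [[0.297, 0.955, -0.002], [0.955, -0.297, -0.006], [-0.007, -0.0, -1.0]]
ft_force: [-1.2, -1.9, -0.7]
gripper_width: 0.066
finger_force: 0.0
```

>>> jog_arm([
  [0,0,0.15,0,0,0],
  [0,0,0.3,0,0,0],
  [0,0,0.45,0,0,0],
  [0,0,0.55,0,0,0],
  [0,0,0.55,0,0,0],
])

```text
t: 37.62
tool_pos: [0.4941, -0.324, 0.3022]
ee_rot: [[0.284, 0.959, -0.009], [0.959, -0.284, 0.005], [0.003, -0.01, -1.0]]
ft_force: [-1.3, 0.1, -1.1]
gripper_width: 0.0663
finger_force: 0.0
```

```bash
python3 - <<'E'
from h import *
s=state();print(s["tool_pos"],s["gripper_width"]);boxes("wrist");wp([(.4985,-.325,.215,73.5)])
E
```

```text
[ 0.49412624 -0.3239712   0.30222559] 0.06627721363883961
wrist 5451 c [ 0.4975 -0.3251] long,short [0.06  0.042] long axis deg 73.5 z 0.0599
(0.4985, -0.325, 0.215, 73.5) [0.002, 0.019, 0.45, -0.002, -0.001, -0.0] mm 90
```

>>> jog_arm([
  [0,0.008,0.15,0,0,0],
  [0,0.008,0.3,0,0,0],
  [0,0.008,0.4,0,0,0],
  [0,0.008,0.46,0,0,0],
  [0,0.008,0.47,0,0,0],
])

```text
t: 38.08
tool_pos: [0.4975, -0.3259, 0.2127]
ee_rot: [[0.284, 0.959, -0.001], [0.959, -0.284, 0.001], [0.001, -0.002, -1.0]]
ft_force: [0.2, -0.5, -0.3]
gripper_width: 0.0663
finger_force: 0.0
```

>>> jog_arm([
  [0,0,0.04,0,0,0],
  [0,0,0.08,0,0,0],
  [0,0,0.09,0,0,0],
  [0,0,0.09,0,0,0],
])

```text
t: 38.42
tool_pos: [0.4975, -0.3263, 0.1957]
ee_rot: [[0.285, 0.959, 0.0], [0.959, -0.285, -0.0], [-0.0, 0.0, -1.0]]
ft_force: [0.2, 0.6, 0.2]
gripper_width: 0.0663
finger_force: 0.0
```

>>> jog_arm([
  [0,0,0,0,0,0],
  [0,0,0,0,0,0],
  [0,0,0,0,0,0],
  [0,0,0,0,0,0],
  [0,0,0,0,0,0],
], fingers=1)

```text
t: 38.83
tool_pos: [0.4979, -0.3266, 0.1964]
ee_rot: [[0.285, 0.959, 0.001], [0.959, -0.285, -0.001], [-0.0, 0.002, -1.0]]
ft_force: [0.1, -0.2, 3.3]
gripper_width: 0.0432
finger_force: 62.3
```

>>> jog_arm([
  [0,0,-0.1,0,0,0],
  [0,0,-0.25,0,0,0],
  [0,0,-0.4,0,0,0],
  [0,0,-0.55,0,0,0],
  [0,0,-0.675,0,0,0],
])

```text
t: 39.25
tool_pos: [0.4971, -0.3261, 0.3318]
ee_rot: [[0.285, 0.959, -0.0], [0.959, -0.285, 0.0], [0.0, -0.0, -1.0]]
ft_force: [0.7, -0.9, -1.3]
gripper_width: 0.0434
finger_force: 61.8
```

>>> jog_arm([
  [0,0,-0.15,0,0,0],
  [0,0,-0.3,0,0,0],
  [0,0,-0.45,0,0,0],
  [0,0,-0.45,0,0,0],
])

```text
t: 39.58
tool_pos: [0.499, -0.3272, 0.4275]
ee_rot: [[0.285, 0.958, 0.011], [0.959, -0.285, -0.006], [-0.003, 0.012, -1.0]]
ft_force: [0.7, -0.6, -1.3]
gripper_width: 0.0432
finger_force: 62.1
```

>>> jog_arm([
  [0.892,-0.157,0,0,0,-0.019],
  [0.892,-0.157,0,0,0,-0.019],
  [0.892,-0.157,0,0,0,-0.019],
  [0.892,-0.157,0,0,0,-0.019],
  [0.892,-0.157,0,0,0,-0.019],
])

```text
t: 40.0
tool_pos: [0.5184, -0.1378, 0.4188]
ee_rot: [[0.217, 0.976, -0.002], [0.976, -0.217, 0.006], [0.005, -0.003, -1.0]]
ft_force: [1.0, 1.1, -0.6]
gripper_width: 0.0437
finger_force: 61.9
```

>>> jog_arm([
  [0.901,-0.1,0,0,0,-0.017],
  [0.901,-0.1,0,0,0,-0.017],
  [0.901,-0.1,0,0,0,-0.017],
  [0.901,-0.1,0,0,0,-0.017],
  [0.901,-0.1,0,0,0,-0.017],
])

```text
t: 40.42
tool_pos: [0.5385, 0.0422, 0.4192]
ee_rot: [[0.165, 0.986, -0.002], [0.986, -0.165, 0.005], [0.005, -0.003, -1.0]]
ft_force: [-0.7, 1.7, -1.5]
gripper_width: 0.0432
finger_force: 61.9
```

>>> jog_arm([
  [0.18,-0.015,0,0,0,-0.011],
  [0.37,-0.03,0,0,0,-0.011],
  [0.56,-0.045,0,0,0,-0.011],
  [0.74,-0.06,0,0,0,-0.011],
  [0.878,-0.074,0,0,0,-0.011],
])

```text
t: 40.83
tool_pos: [0.5545, 0.2127, 0.4188]
ee_rot: [[0.137, 0.991, -0.003], [0.991, -0.137, 0.001], [0.001, -0.003, -1.0]]
ft_force: [0.6, 0.3, -2.8]
gripper_width: 0.0432
finger_force: 61.9
```

>>> jog_arm([
  [0,0,0.15,0,0,0],
  [0,0,0.3,0,0,0],
  [0,0,0.45,0,0,0],
  [0,0,0.57,0,0,0],
  [0,0,0.65,0,0,0],
])

```text
t: 41.25
tool_pos: [0.5534, 0.2081, 0.2854]
ee_rot: [[0.14, 0.99, -0.007], [0.99, -0.14, -0.003], [-0.004, -0.007, -1.0]]
ft_force: [-0.5, -1.4, -2.9]
gripper_width: 0.0433
finger_force: 62.0
```

```bash
python3 - <<'E'
from h import *
s=state();print(s["tool_pos"],s["gripper_width"],s["finger_force"]);wp([(.556,.2104,.256,82)])
c=boxes("wrist",.108,.13,(.45,.75,.05,.35));cv2.imwrite("pics/w9.png",c[0])
E
```

```text
[0.55343249 0.20814512 0.28540092] 0.04329913679454651 61.9775927066803
(0.556, 0.2104, 0.256, 82) [0.014, 0.012, 0.147, -0.002, 0.001, -0.0] mm 30
wrist 16323 c [0.6555 0.2404] long,short [0.059 0.045] long axis deg 81.8 z 0.1172
wrist 4026 c [0.6541 0.1721] long,short [0.055 0.029] long axis deg 138.3 z 0.1169
```

View pics/w9.png

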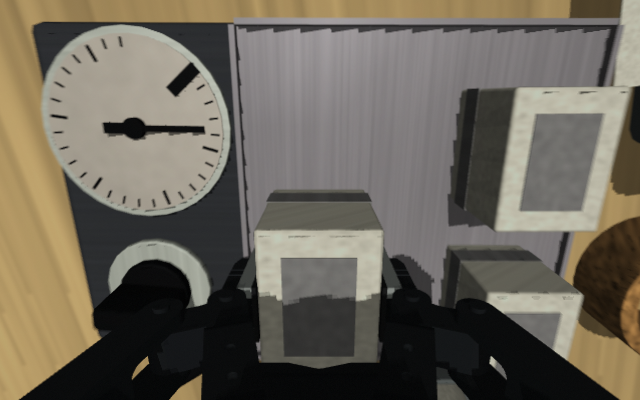

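The wrist view shows box C held at (319,290) over free pan, clear of the two boxes at right, with the card turned by the load and the needle unmoved. Lowering it.

>>> jog_arm([
  [0,0,0.05,0,0,0],
  [0,0,0.1,0,0,0],
  [0,0,0.14,0,0,0],
  [0,0,0.165,0,0,0],
  [0,0,0.17,0,0,0],
])

```text
t: 41.72
tool_pos: [0.5555, 0.209, 0.2559]
ee_rot: [[0.141, 0.99, -0.001], [0.99, -0.141, -0.0], [-0.0, -0.001, -1.0]]
ft_force: [0.2, 0.0, -1.6]
gripper_width: 0.0434
finger_force: 61.9
```

>>> jog_arm([
  [0,0,0.01,0,0,0],
  [0,0,0.022,0,0,0],
  [0,0,0.022,0,0,0],
])

```text
t: 41.97
tool_pos: [0.556, 0.2094, 0.2527]
ee_rot: [[0.141, 0.99, 0.001], [0.99, -0.141, 0.001], [0.001, 0.001, -1.0]]
ft_force: [0.4, 0.4, -1.8]
gripper_width: 0.0432
finger_force: 62.1
```

>>> jog_arm([
  [0,0,0.008,0,0,0],
  [0,0,0.008,0,0,0],
  [0,0,0.008,0,0,0],
])

```text
t: 42.22
tool_pos: [0.556, 0.2094, 0.2516]
ee_rot: [[0.141, 0.99, 0.001], [0.99, -0.141, 0.0], [0.001, 0.001, -1.0]]
ft_force: [-0.5, -0.2, 2.8]
gripper_width: 0.0433
finger_force: 62.4
```

>>> jog_arm([
  [0,0,0,0,0,0],
  [0,0,0,0,0,0],
  [0,0,0,0,0,0],
], fingers=-0.45)

```text
t: 42.47
tool_pos: [0.5557, 0.2092, 0.2505]
ee_rot: [[0.141, 0.99, 0.0], [0.99, -0.141, 0.0], [0.0, 0.0, -1.0]]
ft_force: [0.1, -0.2, 0.7]
gripper_width: 0.062
finger_force: 0.0
```

>>> jog_arm([
  [0,0,-0.1,0,0,0],
  [0,0,-0.28,0,0,0],
  [0,0,-0.46,0,0,0],
  [0,0,-0.64,0,0,0],
  [0,0,-0.82,0,0,0],
])

```text
t: 42.88
tool_pos: [0.5554, 0.2091, 0.4159]
ee_rot: [[0.14, 0.99, -0.0], [0.99, -0.14, -0.0], [-0.0, -0.0, -1.0]]
ft_force: [0.5, -0.0, 0.7]
gripper_width: 0.0624
finger_force: 0.0
```

>>> jog_arm([
  [-0.6,0.3,0,0,0,0],
  [-0.6,0.3,0,0,0,0],
  [-0.6,0.3,0,0,0,0],
  [-0.6,0.3,0,0,0,0],
  [-0.6,0.3,0,0,0,0],
])

```text
t: 43.3
tool_pos: [0.5997, 0.0749, 0.4141]
ee_rot: [[0.151, 0.988, 0.0], [0.988, -0.151, -0.004], [-0.003, 0.001, -1.0]]
ft_force: [0.4, -0.0, -0.4]
gripper_width: 0.062
finger_force: 0.0
```

```bash
python3 - <<'E'
from h import *
im,d=capture("wrist");boxes("wrist",.105,.13,(.45,.75,.05,.35))
im,d=capture("scene");cv2.imwrite("pics/s9.png",cv2.resize(im[100:340,150:520],(777,504)))
seg("scene","roll_center",(im,d));seg("scene","cleaner",(im,d))
E
```

```text
wrist 3977 c [0.5564 0.2019] long,short [0.044 0.043] long axis deg 81.9 z 0.1162
wrist 4602 c [0.6448 0.1511] long,short [0.058 0.043] long axis deg 82.1 z 0.1164
roll_center [370. 230.] 0.9 561 [0.628 0.004 0.049] [0.6265 0.0047] [0.054 0.058] 50.1
cleaner [311. 171.] 0.66 421 [ 0.423 -0.037  0.147] [ 0.4213 -0.0361] [0.022 0.023] 84.5
```

View pics/s9.png

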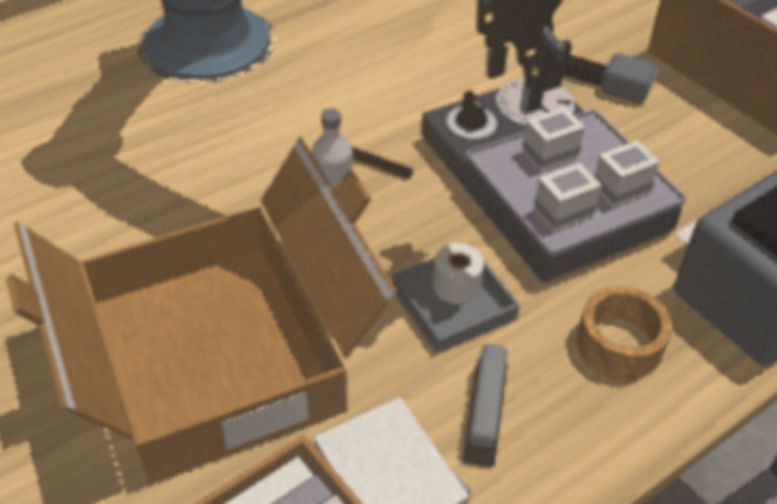

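The scene view shows all three boxes upright on the pan, the carton empty with both flaps back, and the bottle standing. The roll has shifted slightly but still stands flat in the tray. I hand the job in.

```bash
python3 -c "
from rig import *
print(finish_job())"
```

```text
the job is handed in; nothing more can be done
None
```

I handed the job in at about 44 s with everything on the list done: roll in the tray, scale zeroed, outer then inner flap open, all three product boxes on the pan, and the bottle still standing. The roll got knocked slightly aside after I placed it but still lies flat in the tray; no verdict came back.

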